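Sort loose fittings into the stock bins under a wire shelf

TASK

Four loose fittings lie about the bench among other things: two hex bolts, a pipe coupling and a pipe elbow. Put each of them away in the stock bin under the wire shelf that carries a sample of its kind on the ledge at its back, so that it lies inside the bin. Leave everything else on the bench where it is.

Things in the scene. Friction and masses are not known exactly. Their poses are not given: they have to be found in the camera images.
- bolt_a: one of two identical steel hex bolts lying on its side: round shank 16 mm dia and 80 mm long, hex head 24 mm across flats and 10 mm thick. Origin in the shank, in the middle of the 90 mm length, 10 mm above the bench; x runs from head to tip (head from x = -45 to -35 mm, shank from -35 to +45 mm), z up
- bolt_b: one of two identical steel hex bolts lying on its side: round shank 16 mm dia and 80 mm long, hex head 24 mm across flats and 10 mm thick. Origin in the shank, in the middle of the 90 mm length, 10 mm above the bench; x runs from head to tip (head from x = -45 to -35 mm, shank from -35 to +45 mm), z up
- coupling: steel pipe coupling, a plain tube standing upright, 38 mm outside and 28 mm inside dia, 45 mm high. Origin in its middle, 22.5 mm above the bench, z along the tube
- elbow: grey metal 90-degree pipe elbow lying flat, 33 mm high. Its two legs run along its +x and +y from a round corner (33 mm dia) at x = y = -18 mm, each 56 mm long from the corner's centre; legs 30 mm dia, with a collar 33 mm dia on the last 12 mm. Origin in the plane of the leg axes, 16.5 mm above the bench, inside the crook; z up
- bin_bolts: the bin with as sample a hex bolt at its back. Fixed open metal bin 121 deep (x) x 101 wide (y) mm, walls and floor 4 mm; origin under its middle, x from low front (robot side) to back. Front wall 45 mm high; sides 58 mm in the front 38 mm, 85 mm behind; back 85 mm. Sample ledge at x = 61 to 123 mm, 85 mm high. The 3 bins stand abreast under the shelf in any order
- bin_couplings: the bin with as sample an upright pipe coupling at its back. Fixed open metal bin 121 deep (x) x 101 wide (y) mm, walls and floor 4 mm; origin under its middle, x from low front (robot side) to back. Front wall 45 mm high; sides 58 mm in the front 38 mm, 85 mm behind; back 85 mm. Sample ledge at x = 61 to 123 mm, 85 mm high. The 3 bins stand abreast under the shelf in any order
- bin_elbows: the bin with as sample a pipe elbow at its back. Fixed open metal bin 121 deep (x) x 101 wide (y) mm, walls and floor 4 mm; origin under its middle, x from low front (robot side) to back. Front wall 45 mm high; sides 58 mm in the front 38 mm, 85 mm behind; back 85 mm. Sample ledge at x = 61 to 123 mm, 85 mm high. The 3 bins stand abreast under the shelf in any order
- rack: fixed rack over the bins. Origin on the bench under the middle of its shelf's front bar, straight above the bins' front walls; x from front to back. Bin middles at x = 60, y = -108, 0, 108 mm. Two uprights 30 mm square, 262 mm high, at x = 140, y = +-183 mm, each with a brace up to the shelf's end arm. A hand gets between shelf and bin only slanting in from the front
- shelf_front (a point): middle of the front bar (12 mm dia) of the see-through wire shelf, 250 mm above the bench; axes as the rack's. The wires, their underside 244 mm above the bench (end arms 236 mm), cover x = -6 to 125 mm, y = -183 to 183 mm
- adaptor: bystander: brass pipe adaptor, 38 mm dia, 42 mm high, upright; origin under its middle
- tin: bystander: small tin, 48 mm dia, 60 mm high; origin under its middle
- jar: bystander: small glass jar, 48 mm dia, 65 mm high; origin under its middle
- carton: bystander: cardboard carton 90 x 110 x 60 mm; origin under its middle
- junction_box: bystander: square metal junction box 85 x 85 x 40 mm with two 14 mm stubs; origin under its middle
- wrench: bystander: wrench 190 mm long lying flat along its x; origin under its middle
- hammer: bystander: hammer lying along its x, about 280 mm long, head at +x; origin under its middle
Not all that is in view belongs to the job. Leave any pink look-alike of the bolt_b alone.

How it is judged:
By the outcome, as a careful person would: the job done as asked, in the order asked, and still so for the second after the job is handed in, with the robot touching nothing.
It also fails if it takes over 70 s, if anything falls off the work surface, if the arm or the gripper's body presses on something with over 40 N, if the wrist force passes 120 N, or if a joint passes its speed limit or range.

ROBOT

A 7-joint arm with a two-finger parallel gripper is mounted at the origin on the work surface. World frame = base frame: x ahead of the robot, y to its left, z up, the work surface at z = 0. Lengths are in m, angles in rad, forces in N, time in s.
With the tool pointing down it reaches from about 0.4 to 0.85 m from the base axis. Payload 10.4 kg.
Tool frame: the origin (TCP) lies midway between the tips of the shut fingers; the grasp point (between the pads) lies 19 mm behind it; z points along the fingers, y is the line along which they close (so a half turn about z gives the same grasp; the last joint's range is limited). The gripper opens to 87 mm and grips with 3 to 60 N. Pads are 19 mm wide; open, the fingers measure 117 mm over their backs; the gripper's body (75 mm by 190 mm) begins 51 mm behind the grasp point.
Start: joints at [1.316, 0.332, -0.065, 1.46, 0.022, 1.35, -0.088], TCP at [0.144, -0.608, 0.223] pointing down, gripper open.
Joint ranges: [-2.6, 2.6], [-0.5, 2.12], [-1.47, 1.34], [0.16, 2.42], [-1.27, 4.41], [0.06, 2.06], [-2.6, 2.6]. Speed limits (rad/s): [2.22, 2.22, 2.79, 2.79, 3.14, 3.14, 3.14].

INTERFACE

Orientations are given as a unit quaternion [x, y, z, w].
In Python, from bench import sensors, eyes, order gives the robot as it stands.
- The arm moves only by the tool arm_command, never from a script. Its argument "steps" is a list of rows, each an object with "rot": the turn, a rotation vector about the world's x, y, z in degrees, a list of three; "slide": the shift along the world's x, y, z in m, a list of three; "grip": the opening, from 0 (shut) to 1 (fully open). A call has exactly 8 rows; each row shifts and turns the commanded pose from where the row before left it; what a row does not reach is not made up. A row lasts 1/8 s, in which the tool goes at most 62.5 mm and 10.7 degrees, less where a joint would pass 70% of its speed; a pose out of reach is approached as far as the arm can. A call with a gripper value outside its range is refused whole. The fingers move at their own pace and stop on an object; "newtons" is the grip in N (left out, the last holds). Time passes only in rows, so rows that do not move let the fingers close, or fill a call up. It gives the time, the measured TCP pose, the force, the opening and the grip force at its end, in the units of the state.
- sensors.read_state(): the state, without advancing time (a new reading comes with each control period).
- eyes.camera(name): name is "side" or "top" or "wrist"; returns a dict with "pixels" (384x512x3 uint8, red, green, blue), "intrinsics" (3x3 intrinsics, pixels), "pose" (4x4, takes a point from camera to world coordinates). Camera axes: x right, y down, z forward; pixel columns grow to the right and rows downward; lengths in m; the calibration is good to about 2 mm. A picture is of the moment at which its call begins. There is no depth.
- order.close_job(): hands the job in; it is judged then, once.
Trained networks look in a picture, given as the dict that the camera call returned (one of the last four; its "shot" number tells which), for a name from the list of things; names that differ only in an ending like _2 or _b are one class to them, and where a whole thing is asked for, a point or a joint stands for the part that bears it (a point fixed in the world has none). Each returns a list of dicts, best first, with "conf" (0 to 1); they miss things now and then, are a little off and sometimes report something else, mostly with a low value. They report only what shows in the picture. A call takes as long as a camera call. They do not tell look-alikes from the thing itself.
- eyes.look_for(name, picture): "bbox" ([left, top, right, bottom] in pixels, round what is visible of it).
The state is a dict: "time": time; "joint_positions": joint angles; "joint_vel": joint speeds; "joint_torque": joint torques, N m; "ee_pos": TCP position; "eef_rot": TCP orientation; "ft_force": force on the tool from outside, world axes, zero at the start; "torque": the same for the moment, N m; "width": finger opening in m; "grip_force": force on a finger pad.
Only numpy, scipy, OpenCV 4.12 (cv2) and the standard library are available. Lean on these libraries where they do the work, as an engineer would, in place of code of your own. Each camera call takes 0.05 s, during which the arm holds its last target. There are 200 camera calls.

## Working session

There is one attempt and no reset: what is moved stays moved. The work goes in short steps, Python scripts to look and compute and a tool call to move; the robot and the scene stay as the last step left them, time stands still between calls to the robot, and variables do not carry over. Pictures are saved under pics/ and viewed, at most 10 in all, crops included, and the job is handed in when it is done.

Besides the shell and the picture viewer there is one more tool, called after ">>>" as name(argument=value, ...) on one line, values as JSON. arm_command: Moves the arm, as the interface text tells. Its arguments: {"type":"object","properties":{"steps":{"type":"array","items":{"type":"object","properties":{"rot":{"type":"array","items":{"type":"number"}},"slide":{"type":"array","items":{"type":"number"}},"grip":{"type":"number"}}}},"newtons":{"type":"number"}},"required":["steps"]}

```bash
mkdir -p pics
cat > h.py <<'E'
import numpy as np, cv2, json
from bench import sensors, eyes, order
from scipy.spatial.transform import Rotation as R
def shot(n,f=None):
    p=eyes.camera(n)
    if f: cv2.imwrite('pics/'+f+'.png',cv2.cvtColor(p['pixels'],cv2.COLOR_RGB2BGR))
    return p
def ray(p,uv,z):
    K=np.array(p['intrinsics']);T=np.array(p['pose'])
    d=T[:3,:3]@np.linalg.solve(K,[uv[0],uv[1],1.]);o=T[:3,3]
    return o+d*(z-o[2])/d[2]
def proj(p,X):
    K=np.array(p['intrinsics']);T=np.array(p['pose'])
    c=K@(T[:3,:3].T@(np.array(X)-T[:3,3]));return c[:2]/c[2]
E
python3 - <<'E'
from h import *
ims=[]
for n in ['top','side']:
    p=shot(n); ims.append(p['pixels'])
    print(n,np.round(p['pose'],3).tolist(),np.round(p['intrinsics'],1).tolist())
    for k in ['bolt_a','coupling','elbow','bin_bolts','bin_couplings','bin_elbows','adaptor','rack']:
        for d in eyes.look_for(k,p)[:4]:
            b=d['bbox'];c=[(b[0]+b[2])/2,(b[1]+b[3])/2]
            print(k,round(d['conf'],2),np.round(b).tolist(),np.round(ray(p,c,.015)[:2],3))
    cv2.imwrite(f'pics/{n}0.png',cv2.resize(cv2.cvtColor(p['pixels'],cv2.COLOR_RGB2BGR),(800,600),interpolation=cv2.INTER_CUBIC))
print(sensors.read_state())
E
```

```text
top [[0.024, -0.981, 0.194, 0.273], [-1.0, -0.024, 0.002, 0.019], [0.003, -0.194, -0.981, 1.423], [0.0, 0.0, 0.0, 1.0]] [[412.2, 0.0, 255.5], [0.0, 412.2, 194.4], [0.0, 0.0, 1.0]]
bolt_a 0.57 [143.0, 209.0, 168.0, 214.0] [0.482 0.365]
bolt_a 0.47 [211.0, 221.0, 217.0, 244.0] [0.415 0.16 ]
bolt_a 0.28 [346.0, 203.0, 368.0, 233.0] [ 0.476 -0.331]
coupling 0.66 [285.0, 220.0, 298.0, 232.0] [ 0.443 -0.104]
elbow 0.71 [349.0, 204.0, 367.0, 237.0] [ 0.469 -0.333]
bin_couplings 0.77 [237.0, 134.0, 268.0, 190.0] [0.667 0.036]
bin_couplings 0.48 [284.0, 217.0, 300.0, 233.0] [ 0.447 -0.105]
bin_elbows 0.95 [269.0, 126.0, 298.0, 191.0] [ 0.682 -0.072]
adaptor 0.57 [260.0, 228.0, 262.0, 234.0] [0.423 0.   ]
adaptor 0.37 [367.0, 145.0, 405.0, 172.0] [ 0.693 -0.438]
rack 0.92 [188.0, 119.0, 320.0, 174.0] [0.723 0.032]
side [[0.938, -0.208, 0.279, 0.096], [-0.348, -0.526, 0.776, -1.184], [-0.015, -0.825, -0.565, 1.059], [0.0, 0.0, 0.0, 1.0]] [[480.0, 0.0, 251.0], [0.0, 480.0, 194.8], [0.0, 0.0, 1.0]]
bolt_a 0.59 [197.0, 212.0, 222.0, 225.0] [0.42  0.163]
bolt_a 0.59 [228.0, 186.0, 255.0, 190.0] [0.
[... 854 characters left out ...]
t_positions': array([ 1.31638477,  0.3321482 , -0.06472597,  1.46006955,  0.02161421,
        1.34988992, -0.08852342]), 'joint_vel': array([ 0.00070809,  0.00016467, -0.00037254, -0.00010842, -0.00205789,
       -0.00013567,  0.00034553]), 'joint_torque': array([ 1.41907007e-03, -6.23038888e+01,  2.54148053e-02, -3.90122831e+01,
       -6.11414295e-02,  3.13514087e-02,  4.74645526e-05]), 'ee_pos': array([ 0.14362706, -0.6083152 ,  0.22262252]), 'eef_rot': array([9.93290042e-01, 1.15649836e-01, 1.95866000e-05, 8.81246367e-05]), 'ft_force': array([-0.45119418, -0.92594102,  0.44328644]), 'torque': array([-0.0217515 ,  0.00961311,  0.0119491 ]), 'grip_force': 0.0, 'width': 0.08695299554107892}
```

View pics/top0.png

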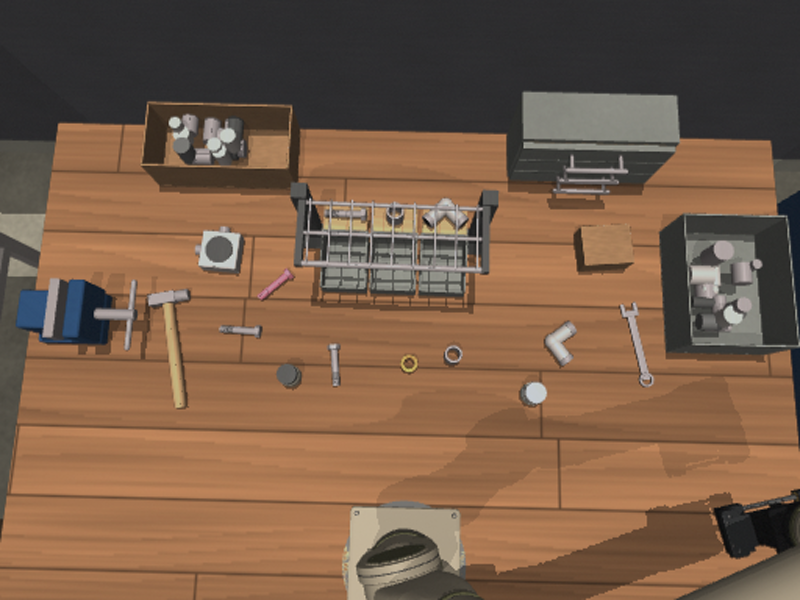

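View pics/side0.png

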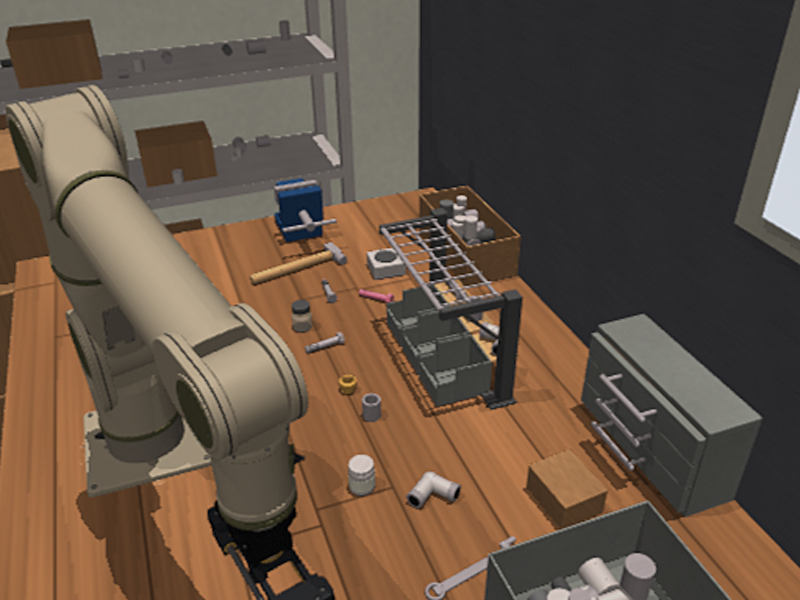

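The top view (800 px) shows steel bolts at (240,330) and (335,365), with a pink look-alike at (275,285). The steel coupling is at (453,354) and the brass adaptor look-alike at (409,363). The elbow is at (562,342). The ledge samples, left to right, are bolt, coupling and elbow. The two steel bolts and the grey coupling fit the description, and I'll confirm that in one crop.

Run:
```python
from h import *
p=shot('top')
c=cv2.cvtColor(p['pixels'],cv2.COLOR_RGB2BGR)[115:255,140:375]
cv2.imwrite('pics/crop1.png',cv2.resize(c,None,fx=3.4,fy=3.4,interpolation=cv2.INTER_CUBIC))
for a in [(303,264),(487,272)]: print('bar',ray(p,np.array(a)/1.5625,.25))
for a,z in [((320,290),.045),((465,296),.045)]: print('front',ray(p,np.array(a)/1.5625,z))
```

```text
bar [0.57590394 0.20413003 0.25      ]
bar [ 0.56911041 -0.14162722  0.25      ]
front [0.57115284 0.19614918 0.045     ]
front [ 0.56566741 -0.12145344  0.045     ]
```

View pics/crop1.png

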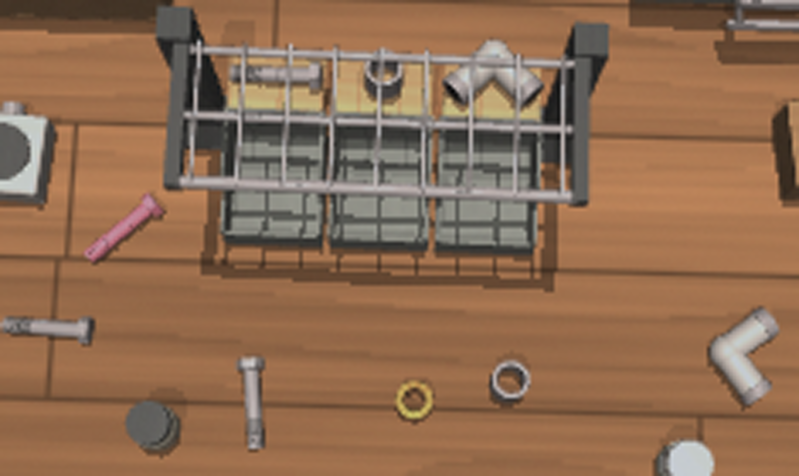

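The crop confirms the picks: steel bolts at crop (45,328) and (252,400), a plain grey coupling at (510,380), and the elbow at (745,355). The pink bolt at (125,228) and the brass ring at (414,400) stay put. I'm moving over the elbow.

>>> arm_command(steps=[{"slide":[0.045,0.038,0],"rot":[0,0,3],"grip":1},{"slide":[0.045,0.038,0],"rot":[0,0,3],"grip":1},{"slide":[0.045,0.038,0],"rot":[0,0,3],"grip":1},{"slide":[0.045,0.038,0],"rot":[0,0,3],"grip":1},{"slide":[0.045,0.038,0],"rot":[0,0,3],"grip":1},{"slide":[0.045,0.038,0],"rot":[0,0,3],"grip":1},{"slide":[0.045,0.038,0],"rot":[0,0,3],"grip":1},{"slide":[0,0,0],"rot":[0,0,3],"grip":1}], newtons=40)

```text
time: 1.95
ee_pos: [0.4626, -0.3374, 0.2228]
eef_rot: [0.946, 0.324, 0.001, -0.0]
ft_force: [-1.0, 0.1, 0.5]
width: 0.087
grip_force: 0.0
```

Run:
```python
from h import *
s=sensors.read_state();M=R.from_quat(s['eef_rot']).as_matrix()
print(s['time'],s['ee_pos'],M[:,0],s['joint_positions'])
p=shot('wrist','w1');T=p['pose']
print('cam in tool',np.round(M.T@(T[:3,3]-s['ee_pos']),3),np.round(M.T@T[:3,:3],2).tolist())
for d in eyes.look_for('elbow',p)[:2]: print(d)
```

```text
1.95 [ 0.46261135 -0.33742934  0.2227624 ] [0.78956358 0.61366384 0.00246003] [ 0.86962014  0.24067805 -0.37385019  1.58858528  0.08742029  1.3283969
 -0.42545345]
cam in tool [ 0.071 -0.001 -0.162] [[0.0, -0.97, -0.26], [1.0, 0.0, 0.0], [-0.0, -0.26, 0.97]]
{'bbox': [230.3, 129.5, 294.5, 191.5], 'conf': 0.57}
```

View pics/w1.png

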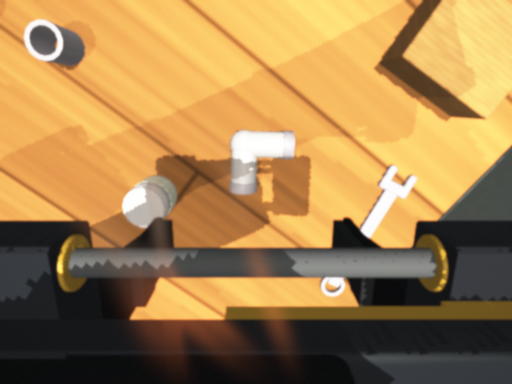

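The wrist view shows the elbow's corner at (243,145), one leg going right to (294,144) and one going down to (244,190). The tool is already aligned with the downward leg.

Run:
```python
from h import *
s=sensors.read_state();M=R.from_quat(s['eef_rot']).as_matrix();e=s['ee_pos']
p=shot('wrist');g=p['pixels'].astype(int)
# bright low-saturation mask near elbow
sub=g[115:205,215:310]; hsv=cv2.cvtColor(sub.astype(np.uint8),cv2.COLOR_RGB2HSV)
m=(hsv[...,1]<50).astype(np.uint8)
n,l,st,_=cv2.connectedComponentsWithStats(m);k=1+np.argmax(st[1:,4]);print(st[k]+[215,115,0,0,0])
ys,xs=np.nonzero(l==k);ys+=115;xs+=215
for r in (172,184): print('row',r,xs[ys==r].min(),xs[ys==r].max())
for c in (268,280): print('col',c,ys[xs==c].min(),ys[xs==c].max())
r0=[(xs[ys==r].min()+xs[ys==r].max())/2 for r in (170,182)]
c0=[(ys[xs==c].min()+ys[xs==c].max())/2 for c in (266,276)]
A=ray(p,(r0[0],170),.0165);B=ray(p,(r0[1],182),.0165);d=(A-B);print('legB dir',np.degrees(np.arctan2(d[1],d[0])))
C=ray(p,(np.mean(r0),np.mean(c0)),.0165);d/=np.linalg.norm(d)
G=C-.030*d;print('corner',C,'G',G,'delta',G-e,'toolx',np.degrees(np.arctan2(M[1,0],M[0,0])))
```

```text
[ 229  125   65   64 2489]
row 172 231 254
row 184 230 254
col 268 127 151
col 280 127 151
legB dir 34.68343508100095
corner [ 0.4760643  -0.31379297  0.0165    ] G [ 0.45139504 -0.33086423  0.0165    ] delta [-0.00777865  0.0107721  -0.20600473] toolx 37.420415856106494
```

>>> arm_command(steps=[{"slide":[-0.008,0.011,-0.04],"rot":[0,0,-2],"grip":1},{"slide":[0,0,-0.055],"grip":1},{"slide":[0,0,-0.055],"grip":1},{"slide":[0,0,-0.045],"grip":1},{"slide":[0,0,-0.021],"grip":1},{"grip":1},{"grip":0},{"grip":0}], newtons=45)

```text
schema error: expected keys rot, slide, grip
```

>>> arm_command(steps=[{"grip":0},{"grip":0},{"slide":[0,0,0.03],"grip":0},{"slide":[0,0,0.05],"grip":0},{"slide":[0,0,0.05],"grip":0},{"slide":[0,0,0.05],"grip":0},{"slide":[0,0,0.02],"grip":0},{"grip":0}])

```text
schema error: expected keys rot, slide, grip
```

>>> arm_command(steps=[{"slide":[-0.008,0.011,-0.04],"rot":[0,0,-2],"grip":1},{"slide":[0,0,-0.055],"rot":[0,0,0],"grip":1},{"slide":[0,0,-0.055],"rot":[0,0,0],"grip":1},{"slide":[0,0,-0.045],"rot":[0,0,0],"grip":1},{"slide":[0,0,-0.021],"rot":[0,0,0],"grip":1},{"slide":[0,0,0],"rot":[0,0,0],"grip":1},{"slide":[0,0,0],"rot":[0,0,0],"grip":0},{"slide":[0,0,0],"rot":[0,0,0],"grip":0}], newtons=45)

```text
time: 3.1
ee_pos: [0.4512, -0.3321, 0.008]
eef_rot: [0.953, 0.303, 0.001, 0.001]
ft_force: [-0.3, 0.2, 0.1]
width: 0.074
grip_force: 0.0
```

>>> arm_command(steps=[{"slide":[0,0,0],"rot":[0,0,0],"grip":0},{"slide":[0,0,0],"rot":[0,0,0],"grip":0},{"slide":[0,0,0.03],"rot":[0,0,0],"grip":0},{"slide":[0,0,0.05],"rot":[0,0,0],"grip":0},{"slide":[0,0,0.05],"rot":[0,0,0],"grip":0},{"slide":[0,0,0.05],"rot":[0,0,0],"grip":0},{"slide":[0,0,0.02],"rot":[0,0,0],"grip":0},{"slide":[0,0,0],"rot":[0,0,0],"grip":0}])

```text
time: 4.1
ee_pos: [0.4513, -0.3317, 0.2082]
eef_rot: [0.953, 0.303, 0.001, 0.001]
ft_force: [1.2, 0.2, -0.4]
width: 0.0017
grip_force: 0.0
```

The fingers close at only about 0.1 m/s, so I lifted before they had a grip. I'll look again, open to a partial width and wait longer this time.

```bash
cat >> h.py <<'E'
def elbow():
    s=sensors.read_state();M=R.from_quat(s['eef_rot']).as_matrix();e=s['ee_pos']
    p=shot('wrist','we%d'%int(s['time']*100));d=eyes.look_for('elbow',p);print(d[:2])
    x0,y0,x1,y1=[int(round(v)) for v in d[0]['bbox']]
    x0-=12;y0-=12
    hsv=cv2.cvtColor(p['pixels'][y0:y1+12,x0:x1+12],cv2.COLOR_RGB2HSV)
    n,l,st,_=cv2.connectedComponentsWithStats((hsv[...,1]<50).astype(np.uint8));k=1+np.argmax(st[1:,4])
    P=cv2.approxPolyDP(cv2.findContours((l==k).astype(np.uint8),0,2)[0][0],4,True)[:,0]+[x0,y0]
    X=np.array([ray(p,q,.0165) for q in P]);print(P.tolist(),np.round(X[:,:2],3).tolist())
    r=lambda f:st[k]
    ys,xs=np.nonzero(l==k);ys+=y0;xs+=x0;b,rr=ys.max(),xs.max()
    md=lambda a:(a.min()+a.max())/2
    r0=[md(xs[ys==q]) for q in (b-18,b-6)];c0=[md(ys[xs==q]) for q in (rr-18,rr-6)]
    A=ray(p,(r0[0],b-18),.0165);B=ray(p,(r0[1],b-6),.0165);D=A-B;D/=np.linalg.norm(D)
    C=ray(p,(np.mean(r0),np.mean(c0)),.0165);G=C-.03*D
    print('dir',np.degrees(np.arctan2(D[1],D[0])),'toolx',np.degrees(np.arctan2(M[1,0],M[0,0])),'C',C,'G',G,'delta',G-e)
E
python3 -c "
from h import *
elbow()"
```

```text
[{'bbox': [236.0, 124.7, 306.1, 193.1], 'conf': 0.55}]
[[301, 125], [249, 126], [241, 131], [242, 191], [265, 189], [267, 152], [303, 151]] [[0.521, -0.348], [0.487, -0.302], [0.478, -0.298], [0.422, -0.338], [0.44, -0.358], [0.475, -0.335], [0.499, -0.367]]
dir 33.03680211918878 toolx 35.282131680003836 C [ 0.47795808 -0.31382001  0.0165    ] G [ 0.45280847 -0.33017534  0.0165    ] delta [ 0.00147065  0.00154151 -0.19174451]
```

>>> arm_command(steps=[{"slide":[0.001,0.002,0],"rot":[0,0,-1],"grip":0.7},{"slide":[0,0,-0.02],"rot":[0,0,0],"grip":0.7},{"slide":[0,0,-0.03],"rot":[0,0,0],"grip":0.7},{"slide":[0,0,-0.04],"rot":[0,0,0],"grip":0.7},{"slide":[0,0,-0.05],"rot":[0,0,0],"grip":0.7},{"slide":[0,0,-0.04],"rot":[0,0,0],"grip":0.7},{"slide":[0,0,-0.021],"rot":[0,0,0],"grip":0.7},{"slide":[0,0,0],"rot":[0,0,0],"grip":0}])

```text
time: 5.2
ee_pos: [0.4505, -0.3281, 0.0035]
eef_rot: [0.956, 0.295, -0.001, -0.002]
ft_force: [0.3, 0.6, 0.3]
width: 0.0555
grip_force: 0.0
```

>>> arm_command(steps=[{"slide":[0,0,0],"rot":[0,0,0],"grip":0},{"slide":[0,0,0],"rot":[0,0,0],"grip":0},{"slide":[0,0,0],"rot":[0,0,0],"grip":0},{"slide":[0,0,0],"rot":[0,0,0],"grip":0},{"slide":[0,0,0],"rot":[0,0,0],"grip":0},{"slide":[0,0,0.02],"rot":[0,0,0],"grip":0},{"slide":[0,0,0.05],"rot":[0,0,0],"grip":0},{"slide":[0,0,0.05],"rot":[0,0,0],"grip":0}])

```text
time: 6.2
ee_pos: [0.4512, -0.3287, 0.1275]
eef_rot: [0.956, 0.295, -0.0, -0.0]
ft_force: [0.5, -0.4, -3.1]
width: 0.0288
grip_force: 44.9
```

The elbow is held: width 28.8 mm, grip 45 N, weight about 3 N. Next I carry it to the front of the elbow bin and slant the tool.

>>> arm_command(steps=[{"slide":[0.001,0.034,0.02],"rot":[0,0,-8.8],"grip":0},{"slide":[0.001,0.034,0.02],"rot":[0,0,-8.8],"grip":0},{"slide":[0.001,0.034,0.02],"rot":[0,0,-8.8],"grip":0},{"slide":[0.001,0.034,0],"rot":[0,0,-9],"grip":0},{"slide":[0.001,0.034,0],"rot":[-0.1,-9.1,0],"grip":0},{"slide":[0.001,0.034,0],"rot":[-0.1,-9.1,0],"grip":0},{"slide":[0.001,0.034,0],"rot":[-0.2,-9.2,0],"grip":0},{"slide":[0.002,0.03,0],"rot":[-0.2,-9.2,0],"grip":0}])

```text
time: 7.2
ee_pos: [0.4602, -0.0604, 0.1865]
eef_rot: [0.948, -0.009, 0.317, 0.003]
ft_force: [1.2, 3.5, -2.4]
width: 0.0294
grip_force: 44.9
```

>>> arm_command(steps=[{"slide":[0,0,0],"rot":[-0.2,-9.2,0],"grip":0},{"slide":[0,0,0],"rot":[-0.2,-9.2,0],"grip":0},{"slide":[0,0,0],"rot":[0,0,0],"grip":0},{"slide":[0,0,0],"rot":[0,0,0],"grip":0},{"slide":[0,0,0],"rot":[0,0,0],"grip":0},{"slide":[0,0,0],"rot":[0,0,0],"grip":0},{"slide":[0,0,0],"rot":[0,0,0],"grip":0},{"slide":[0,0,0],"rot":[0,0,0],"grip":0}])

```text
time: 8.2
ee_pos: [0.4916, -0.0626, 0.2035]
eef_rot: [0.928, -0.003, 0.374, -0.011]
ft_force: [-1.7, 0.9, -1.5]
width: 0.0292
grip_force: 44.3
```

Run:
```python
from h import *
s=sensors.read_state();M=R.from_quat(s['eef_rot']).as_matrix()
print(s['time'],s['ee_pos'],np.round(M,3),s['joint_positions'],s['width'])
p=shot('wrist')
# overlay predicted bin tops
o=np.array([.570,.034,0]);X=np.array([1,-.018,0]);Y=np.array([.018,1,0]);Z=np.array([0,0,1.])
im=cv2.cvtColor(p['pixels'],cv2.COLOR_RGB2BGR).copy()
def L(a,b,c=(0,0,255)):
    q=[tuple(int(v) for v in proj(p,o+X*t[0]+Y*t[1]+Z*t[2])) for t in (np.array(a)/1e3,np.array(b)/1e3)]
    cv2.line(im,q[0],q[1],c,1)
for y in (-108,0,108):
    L((0,y-50.5,45),(0,y+50.5,45));
    for k in (-50.5,50.5): L((0,y+k,58),(38,y+k,58));L((38,y+k,85),(121,y+k,85))
L((0,-183,250),(0,183,250),(0,255,0))
cv2.imwrite('pics/w2.png',im)
```

```text
8.2 [ 0.49162899 -0.06257395  0.20346814] [[ 0.721  0.003  0.693]
 [-0.014 -1.     0.019]
 [ 0.693 -0.024 -0.721]] [ 0.96091557 -0.48874422 -0.67632     2.41446948 -1.0292203   0.55603125
 -0.59838609] 0.02919600147821679
```

View pics/w2.png

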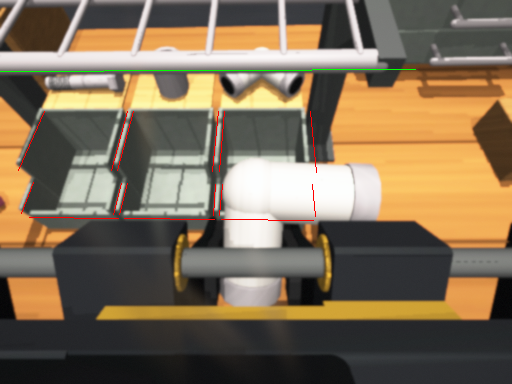

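The overlay of the bin model fits the picture to 1–2 px, so the rack pose is right. The elbow is held well; the tilt stopped at 44° on a joint limit, so I'll finish tilting while going in.

>>> arm_command(steps=[{"slide":[0.03,0,-0.01],"rot":[1.3,-1,0],"grip":0},{"slide":[0.03,0,-0.02],"rot":[0,-3,0],"grip":0},{"slide":[0.02,0,-0.02],"rot":[0,-3,0],"grip":0},{"slide":[0.02,0,-0.02],"rot":[0,-2,0],"grip":0},{"slide":[0.02,0,-0.02],"rot":[0,-2,0],"grip":0},{"slide":[0,0,0],"rot":[0,0,0],"grip":0},{"slide":[0,0,0],"rot":[0,0,0],"grip":0},{"slide":[0,0,0],"rot":[0,0,0],"grip":0}])

```text
time: 9.25
ee_pos: [0.5695, -0.0679, 0.1895]
eef_rot: [0.901, -0.006, 0.433, -0.025]
ft_force: [0.5, -0.5, -2.4]
width: 0.0292
grip_force: 44.3
```

```bash
cat >> h.py <<'E'
def st():
    s=sensors.read_state();M=R.from_quat(s['eef_rot']).as_matrix();e=s['ee_pos']
    o=np.array([.570,.034,0]);X=np.array([1,-.018,0]);Y=np.array([.018,1,0])
    print(round(s['time'],2),'tcp',np.round(e,4),'rack xy',np.round([(e-o)@X,(e-o)@Y],4),'slant',np.degrees(np.arctan2(M[0,2],-M[2,2])).round(1),'w',round(s['width'],4))
    print('tooly',np.round(M[:,1],3),'q',np.round(s['joint_positions'],2),'F',np.round(s['ft_force'],1))
    return s,M
E
python3 -c "
from h import *
st()"
```

```text
9.25 tcp [ 0.5695 -0.0679  0.1895] rack xy [ 0.0014 -0.1019] slant 51.4 w 0.0292
tooly [ 0.011 -0.999 -0.049] q [ 0.22 -0.2  -0.09  2.4  -1.26  0.16 -0.28] F [ 0.5 -0.5 -2.4]
```

The arm is running into limits on j4, j5 and j6 at this slant. I'll fit a quick kinematic model from the recorded states to choose a feasible slant and posture.

```bash
cat > kin.py <<'E'
import numpy as np, itertools
from scipy.spatial.transform import Rotation as R
from scipy.optimize import least_squares
lo=np.array([-2.6,-.5,-1.47,.16,-1.27,.06,-2.6]);hi=np.array([2.6,2.12,1.34,2.42,4.41,2.06,2.6])
def fk(q,L,sg):
    r=R.identity();p=np.array([0,0,L[0]])
    for i,(ax,s) in enumerate(zip('zyzyzyz',(sg[0],1,sg[1],1,sg[2],1,sg[3]))):
        r=r*R.from_euler(ax,s*q[i])
        if i==1:p=p+r.apply([0,0,L[1]])   # upper arm (after j2)
        if i==3:p=p+r.apply([0,0,L[2]])
        if i==5:p=p+r.apply([0,0,L[3]])
    return p,r*R.from_euler('z',L[4])
E
python3 - <<'E'
from kin import *
from h import sensors
s=sensors.read_state()
D=[([1.31638,.33215,-.06473,1.46007,.02161,1.34989,-.08852],[.14363,-.60832,.22262],None,[.99329,.11565,0,0]),
([.86962,.24068,-.37385,1.58859,.08742,1.3284,-.42545],[.46261,-.33743,.22276],None,[.946,.324,.001,0]),
([.96092,-.48874,-.67632,2.41447,-1.02922,.55603,-.59839],[.49163,-.06257,.20347],None,[.928,-.003,.374,-.011]),
(list(s['joint_positions']),list(s['ee_pos']),None,list(s['eef_rot']))]
best=None
for sg in itertools.product((1,-1),repeat=4):
    def res(L): 
        o=[]
        for q,p,_,Q in D:
            P,r=fk(q,L,sg);o+=list(P-p)+list(.2*(R.from_quat(Q).inv()*r).as_rotvec())
        return o
    for off in (0,np.pi/2,np.pi,-np.pi/2):
        f=least_squares(res,[.35,.4,.4,.3,off])
        if best is None or f.cost<best[0]: best=(f.cost,sg,f.x,np.abs(f.fun).max(),res(f.x))
print(best)
E
```

```text
(np.float64(0.003488833070858447), (-1, -1, -1, -1), array([ 0.26751267,  0.40890118,  0.49630496,  0.31412766, -4.71237972]), np.float64(0.04244204214551309), [np.float64(0.04244204214551309), np.float64(0.019599842462819206), np.float64(0.008656029059823461), np.float64(-3.5374566111540584e-05), np.float64(4.770001862287788e-06), np.float64(-2.982667745416821e-07), np.float64(0.027389622480878062), np.float64(0.03918142492026899), np.float64(0.009052820102097403), np.float64(0.0001523917869087353), np.float64(0.0001130042620987815), np.float64(-0.00014852209510694825), np.float64(0.015235840150653157), np.float64(0.015174791490234006), np.float64(-0.007851345539628768), np.float64(0.00010766139952814261), np.float64(-6.748827832404201e-05), np.float64(0.0001469687334167872), np.float64(-0.008524214944006903), np.float64(0.040693378632309346), np.float64(-0.009857503622292096), np.float64(4.180683577119035e-17), np.float64(-1.1449174941487814e-17), np.float64(1.851628802007295e-06)])
```

```bash
cat > kin.py <<'E'
import numpy as np, json
from scipy.spatial.transform import Rotation as R
from scipy.optimize import least_squares
lo=np.array([-2.6,-.5,-1.47,.16,-1.27,.06,-2.6]);hi=np.array([2.6,2.12,1.34,2.42,4.41,2.06,2.6])
D=[([1.31638,.33215,-.06473,1.46007,.02161,1.34989,-.08852],[.14363,-.60832,.22262]),
([.86962,.24068,-.37385,1.58859,.08742,1.3284,-.42545],[.46261,-.33743,.22276]),
([.96092,-.48874,-.67632,2.41447,-1.02922,.55603,-.59839],[.49163,-.06257,.20347])]
try: D+=json.load(open('data.json'))
except FileNotFoundError: pass
def rots(q):
    r=R.identity();o=[np.eye(3)]
    for ax,s,v in zip('zyzyzyz',(-1,1,-1,1,-1,1,-1),q):
        r=r*R.from_euler(ax,s*v);o.append(r.as_matrix())
    o[-1]=o[-1]@R.from_euler('z',np.pi/2).as_matrix()
    return o
base=np.zeros((8,3));base[0,2]=.2675;base[2,2]=.409;base[4,2]=.496;base[6,2]=.314
A=np.vstack([np.hstack(rots(q)) for q,p in D]);b=np.concatenate([p for q,p in D])-A@base.ravel()
lam=1e-3
x=np.linalg.solve(A.T@A+lam*np.eye(24),A.T@b)
V=base+x.reshape(8,3);resid=A@V.ravel()-np.concatenate([p for q,p in D])
def fk(q):
    o=rots(q);return sum(m@v for m,v in zip(o,V)),o[-1]
def ik(p,M,q0,w=1e-3):
    # least squares inside joint limits with slight margin pull
    f=lambda q:np.concatenate([(fk(q)[0]-p)*10,2*R.from_matrix(M.T@fk(q)[1]).as_rotvec(),w*(q-q0)])
    return min((least_squares(f,np.clip(s,lo+.03,hi-.03),bounds=(lo+.02,hi-.02)) for s in
      [q0]+[np.array([a,.2,c,2.,e,.6,0]) for a in (0,.5) for c in (-.5,.5) for e in (0,2.5,3.14)]),key=lambda r:r.cost)
def slant(th,yaw=-.018,flip=False):
    M=np.diag([1.,-1,-1]);
    if flip: M=np.diag([-1.,1,-1])
    return (R.from_euler('z',yaw)*R.from_euler('y',-np.radians(th))).as_matrix()@M
E
python3 - <<'E'
import json
from h import *
s=sensors.read_state();json.dump([[list(map(float,s['joint_positions'])),list(map(float,s['ee_pos']))]],open('data.json','w'))
from kin import *
print('res',np.abs(resid).max(),np.round(V,3).tolist())
q0=np.array(s['joint_positions'])
for fl in (0,1):
  for y in (-.062,.033,.141):
    for th in (30,38,45,52,60):
      r=ik(np.array([.624,y,.0725]),slant(th,flip=fl),q0)
      P,m=fk(r.x);print(fl,y,th,'err mm',np.round((np.linalg.norm(P-[.624,y,.0725]))*1e3,1),'deg',np.round(np.degrees(R.from_matrix(slant(th,flip=fl).T@m).magnitude()),1),np.round(r.x,2))
E
```

```text
res 4.973489765983108e-05 [[0.005, -0.002, 0.264], [-0.004, -0.015, -0.003], [-0.002, -0.015, 0.419], [0.007, -0.011, 0.01], [-0.007, -0.011, 0.495], [0.009, 0.003, -0.001], [-0.0, 0.003, 0.323], [-0.005, -0.0, 0.009]]
0 -0.062 30 err mm 0.0 deg 0.0 [-0.39  0.18  0.44  2.11 -0.24  0.34 -1.35]
0 -0.062 38 err mm 0.0 deg 0.0 [-0.49  0.15  0.55  2.24 -0.65  0.14 -0.95]
0 -0.062 45 err mm 0.0 deg 0.0 [ 0.45  0.19 -0.47  2.27  2.35  0.12  2.39]
0 -0.062 52 err mm 0.0 deg 0.0 [ 0.36  0.2  -0.37  2.36  2.94  0.32  1.81]
0 -0.062 60 err mm 0.0 deg 0.0 [ 0.72  0.33 -0.72  2.4   2.96  0.57  1.92]
0 0.033 30 err mm 0.0 deg 0.0 [-0.72  0.18  0.57  2.12  0.01  0.35 -1.78]
0 0.033 38 err mm 0.0 deg 0.0 [-1.33  0.28  1.24  2.28 -0.92  0.17 -0.91]
0 0.033 45 err mm 0.0 deg 0.0 [-0.4   0.14  0.14  2.31  1.91  0.19  2.58]
0 0.033 52 err mm 0.0 deg 0.0 [-0.07  0.18 -0.22  2.36  2.4   0.39  2.12]
0 0.033 60 err mm 0.0 deg 0.0 [ 0.4   0.31 -0.69  2.4   2.57  0.67  2.08]
0 0.141 30 err mm 0.0 deg 0.0 [-1.51  0.51  1.29  2.12 -0.74  0.45 -1.36]
0 0.141 38 err mm 0.0 deg 0.0 [-1.6   0.49  1.32  2.23 -0.91  
[... 648 characters left out ...]
.18 -0.09  2.1   0.34  0.37  1.07]
1 0.033 38 err mm 0.0 deg 0.0 [-0.28  0.15  0.06  2.22  0.83  0.19  0.55]
1 0.033 45 err mm 0.0 deg 0.0 [ 0.22  0.19 -0.49  2.28  1.88  0.27 -0.45]
1 0.033 52 err mm 0.0 deg 0.0 [ 0.45  0.26 -0.73  2.34  2.32  0.46 -0.84]
1 0.033 60 err mm 0.0 deg 0.0 [ 0.6   0.4  -0.89  2.4   2.56  0.72 -0.96]
1 0.141 30 err mm 0.0 deg 0.0 [-0.36  0.22 -0.07  2.05  0.55  0.45  0.68]
1 0.141 38 err mm 0.0 deg 0.0 [-0.42  0.2  -0.05  2.15  1.04  0.35  0.17]
1 0.141 45 err mm 0.0 deg 0.0 [-0.25  0.22 -0.28  2.22  1.61  0.42 -0.4 ]
1 0.141 52 err mm 0.0 deg 0.0 [-0.12  0.26 -0.44  2.29  1.99  0.56 -0.76]
1 0.141 60 err mm 0.0 deg 0.0 [-0.14  0.33 -0.46  2.35  2.23  0.77 -1.01]
```

The model fits the states. A slant of about 55° works well with j5 near 2.5, a half turn with the camera on the underside, but not near j5 = 0. I'll plan joint-interpolated paths with the model and turn them into rows.

```bash
cat >> kin.py <<'E'
vmax=.7*np.array([2.22,2.22,2.79,2.79,3.14,3.14,3.14])/8
def near(p,M,q0,seed=None):
    f=lambda q:np.concatenate([(fk(q)[0]-p)*10,2*R.from_matrix(M.T@fk(q)[1]).as_rotvec(),3e-3*(q-q0)])
    r=least_squares(f,np.clip(q0 if seed is None else seed,lo+.05,hi-.05),bounds=(lo+.04,hi-.04))
    P,m=fk(r.x);return r.x,np.linalg.norm(P-p)*1e3,np.degrees(R.from_matrix(M.T@m).magnitude())
def rows(qa,qb,n=None,ang=9.5,dist=.058):
    """joint interpolation -> rows"""
    if n is None:
        for n in range(1,80):
            ps=[fk(qa+(qb-qa)*t) for t in np.linspace(0,1,n+1)]
            if (np.abs(qb-qa)/n<.9*vmax).all() and all(np.linalg.norm(b[0]-a[0])<dist and np.degrees(R.from_matrix(b[1]@a[1].T).magnitude())<ang for a,b in zip(ps,ps[1:])): break
    ps=[fk(qa+(qb-qa)*t) for t in np.linspace(0,1,n+1)]
    for a,b in zip(ps,ps[1:]):
        print('{"slide":',np.round(b[0]-a[0],3).tolist(),', "rot":',np.round(np.degrees(R.from_matrix(b[1]@a[1].T).as_rotvec()),1).tolist(),'}  ->',np.round(b[0],3))
E
python3 - <<'E'
from h import *
from kin import *
q=np.array(sensors.read_state()['joint_positions'])
S=slant(55,flip=True)
tgt=np.array([.6305,-.088,.0725]);seed=np.array([.4,.3,-.6,2.35,2.4,.55,-.6])
q2,*e2=near(tgt,S,seed,seed);print('target',np.round(q2,2),e2)
for pre in ([.50,-.088,.20],[.52,-.088,.18],[.54,-.088,.16]):
    q1,*e1=near(np.array(pre),S,q2,q2);print(pre,np.round(q1,2),np.round(e1,1))
M0=(R.from_euler('z',-.9)).as_matrix()@np.diag([1.,-1,-1])
for yaw in (0,-40,-80,-120,40):
    M0=R.from_euler('z',np.radians(yaw)).as_matrix()@np.diag([1.,-1,-1])
    q0,*e0=near(np.array([.50,-.15,.22]),M0,np.array([.4,0,-.3,2,.5,1,-.4]));print('down yaw',yaw,np.round(q0,2),np.round(e0,1))
E
```

```text
target [ 0.95  0.36 -0.88  2.34  2.9   0.41 -1.08] [np.float64(0.0006207192295316415), np.float64(0.0005311089489978813)]
[0.5, -0.088, 0.2] [ 1.08 -0.18 -0.95  2.38  4.12  0.1  -2.56] [86.8  6.6]
[0.52, -0.088, 0.18] [ 1.12 -0.14 -0.98  2.38  4.14  0.1  -2.56] [63.8  6.4]
[0.54, -0.088, 0.16] [ 1.6  -0.03 -1.29  2.38  4.35  0.33 -2.56] [41.7  5. ]
down yaw 0 [ 0.41  0.12 -0.23  1.73  0.03  1.3  -1.39] [0. 0.]
down yaw -40 [ 0.39  0.12 -0.19  1.73  0.02  1.3  -2.08] [0. 0.]
down yaw -80 [-0.95  0.17  1.3   1.8  -0.18  1.32 -2.56] [2.9 1.5]
down yaw -120 [-1.34 -0.46  1.3   1.88  0.47  1.37  2.47] [6.  2.7]
down yaw 40 [ 0.44  0.12 -0.26  1.73  0.03  1.3  -0.7 ] [0. 0.]
```

```bash
cat > clr.py <<'E'
from kin import *
o=np.array([.570,.034,0]);RX=R.from_euler('z',-.018).as_matrix()
def w2r(P): return (P-o)@RX
def r2w(p): return o+RX@np.array(p)
g=lambda *a:np.array(np.meshgrid(*a)).reshape(3,-1).T
lin=np.linspace
body=g(lin(-.0375,.0375,5),lin(-.095,.095,7),lin(-.07,-.15,6))
a=lin(0,2*np.pi,16)
tube=np.vstack([np.c_[.055*np.cos(a),.055*np.sin(a),0*a+z] for z in lin(-.15,-.32,9)])
cam=g([.03,.06,.09],[-.02,.02],[-.19,-.165,-.14])
hand=np.vstack([body,tube,cam])
def fing(w): return g([-.01,.01],[-w/2-.015,w/2+.015],[0,-.035,-.07])
elb=np.vstack([np.c_[lin(-.026,.03,6),np.zeros(6),-.013*np.ones(6)],np.c_[.03*np.ones(5),lin(.0,.056,5),-.013*np.ones(5)]])
def shelfd(P):
    L=np.array([-.006,-.183,.236]);H=np.array([.125,.183,.256]);d=np.maximum(np.maximum(L-P,P-H),0)
    return np.linalg.norm(d,axis=1).min()
def bind(P):
    ds=[]
    def box(L,H): ds.append(np.linalg.norm(np.maximum(np.maximum(np.array(L)-P,P-np.array(H)),0),axis=1).min())
    for y in (-.108,0,.108):
        box([0,y-.0505,0],[.004,y+.0505,.045]);box([.117,y-.0505,0],[.121,y+.0505,.085]);box([0,y-.0505,0],[.121,y+.0505,.004])
        for s in (-1,1):
            b=sorted([y+s*.0505,y+s*.0465]);box([0,b[0],0],[.038,b[1],.058]);box([.038,b[0],0],[.121,b[1],.085])
    return min(ds)
def clear(q,obj=None,rad=0,w=.03):
    p,M=fk(q);f=lambda X:w2r(p+X@M.T)
    r=[shelfd(f(hand)),bind(f(hand)),bind(f(fing(w)))]
    if obj is not None: r.append(bind(f(obj))-rad)
    return np.round(np.array(r)*1e3).astype(int)
E
python3 - <<'E'
from clr import *
from h import sensors
qn=np.array(sensors.read_state()['joint_positions'])
for pa,ta in (([-.06,-.121,.19],25),([-.05,-.121,.17],30),([-.03,-.121,.15],30)):
  qA,*eA=near(r2w(pa),slant(ta,flip=True),np.array([.3,0,-.3,2.1,.2,.6,1.4]))
  print('A',pa,ta,np.round(qA,2),np.round(eA,1))
  for th in (42,47,52):
    for z in (.08,):
      G=np.array([.05,-.121,z]);c,s=np.cos(np.radians(th)),np.sin(np.radians(th))
      tp=r2w(G+.013*np.array([s,0,-c]))
      for sd in (qA+[0,.2,0,.2,1.8,0,-1.8],):
        qT,*eT=near(tp,slant(th,flip=True),qA,sd)
        cl=np.array([clear(qA+(qT-qA)*t,elb,.0165) for t in lin(0,1,17)])
        print(th,np.round(qT,2),np.round(eT,1),'min shelf/bin/fing/obj',cl.min(0),'end',cl[-1])
E
```

```text
A [-0.06, -0.121, 0.19] 25 [ 0.26 -0.2  -0.15  2.17 -0.1   0.74  1.73] [0. 0.]
42 [ 0.78  0.26 -0.73  2.2   1.45  0.1   0.27] [0. 0.] min shelf/bin/fing/obj [  0  42   3 -12] end [ 10  42   3 -12]
47 [ 1.37  0.69 -1.39  2.24  1.95  0.46  0.12] [0. 0.] min shelf/bin/fing/obj [ 24  11   3 -15] end [ 24  38   3 -13]
52 [ 1.42  0.82 -1.43  2.29  2.21  0.56 -0.01] [0. 0.] min shelf/bin/fing/obj [ 35   9   0 -16] end [ 35  33   3 -13]
A [-0.05, -0.121, 0.17] 30 [ 0.23 -0.2  -0.11  2.25 -0.13  0.58  1.76] [0. 0.]
42 [ 0.78  0.26 -0.73  2.2   1.45  0.1   0.27] [0. 0.] min shelf/bin/fing/obj [  6  42   3 -12] end [ 10  42   3 -12]
47 [ 1.37  0.67 -1.38  2.24  1.95  0.45  0.1 ] [0. 0.] min shelf/bin/fing/obj [ 24  12   0 -16] end [ 24  38   3 -13]
52 [ 1.42  0.82 -1.43  2.29  2.21  0.56 -0.01] [0. 0.] min shelf/bin/fing/obj [ 35  13   0 -16] end [ 35  33   3 -13]
A [-0.03, -0.121, 0.15] 30 [ 0.27 -0.12 -0.16  2.22 -0.13  0.52  1.76] [0. 0.]
42 [ 0.78  0.26 -0.73  2.2   1.45  0.1   0.27] [0. 0.] min shelf/bin/fing/obj [  6  42   3 -12] end [ 10  42   3 -12]
47 [ 1.37  0.68 -1.39  2.24  1.95  0.46  0.12] [0. 0.] min shelf/bin/fing/obj [ 24  12   0 -16] end [ 24  38   3 -13]
52 [ 1.42  0.82 -1.43  2.29  2.21  0.56 -0.01] [0. 0.] min shelf/bin/fing/obj [ 27  13   0 -16] end [ 35  33   3 -13]
```

Run:
```python
from clr import *
rng=np.random.default_rng(0)
for yb,Gx,Gz,nm in ((-.121,.042,.085,'elbow'),(0,.045,.075,'coup'),(.108,.055,.075,'bolt')):
  for th in (36,40,44,48):
   for yaw in ((0,) if nm=='elbow' else (-15,0,15)):
    t,yw=np.radians(th),np.radians(yaw)
    M=(R.from_euler('z',-.018+yw)*R.from_euler('y',-t)).as_matrix()@np.diag([-1.,1,-1])
    tp=r2w([Gx,yb,Gz])+.013*M[:,2]
    best=[]
    for k in range(14):
        sd=np.array([rng.uniform(-1.2,1.2),.25,rng.uniform(-1.2,1.2),2.2,rng.uniform(-1,3),.4,rng.uniform(-1.5,2)])
        q,e,d=near(tp,M,sd)
        if e<1 and d<1:
            m=np.minimum(q-lo,hi-q);c=clear(q)
            best.append((min(m[5]*1.0,.3)+min(c[0],30)/100-.1*abs(q[2])-.1*abs(q[4]-.8),q,c,m.min()))
    if best:
        b=max(best,key=lambda b:b[0]);print(nm,th,yaw,np.round(b[1],2),b[2],round(b[3],2))
```

```text
elbow 36 0 [ 1.21  0.43 -1.21  2.13  1.05  0.37  0.81] [ 1 55  4] 0.26
elbow 40 0 [ 0.83  0.24 -0.78  2.19  0.84  0.13  0.88] [11 52  4] 0.07
elbow 44 0 [ 1.25  0.43 -1.23  2.23  1.72  0.27  0.16] [17 49  3] 0.19
elbow 48 0 [ 1.35  0.55 -1.33  2.27  2.06  0.36 -0.08] [26 45  4] 0.14
coup 36 -15 [-0.13  0.21 -0.21  2.14  1.02  0.45  0.1 ] [ 1 37 13] 0.28
coup 36 0 [ 0.61  0.29 -0.86  2.14  1.13  0.36  0.4 ] [ 1 45 16] 0.28
coup 36 15 [ 1.05  0.5  -1.24  2.12  1.08  0.36  0.89] [ 1 37 13] 0.23
coup 40 -15 [-0.34  0.2  -0.02  2.2   1.23  0.43 -0.15] [ 7 36 13] 0.22
coup 40 0 [ 0.65  0.3  -0.92  2.19  1.46  0.35  0.08] [11 42 16] 0.23
coup 40 15 [ 1.01  0.44 -1.16  2.17  1.25  0.23  0.68] [ 7 36 13] 0.17
coup 44 -15 [-0.41  0.2   0.02  2.25  1.47  0.45 -0.41] [18 34 13] 0.17
coup 44 0 [ 0.72  0.33 -1.    2.24  1.79  0.39 -0.23] [22 39 16] 0.18
coup 44 15 [ 1.09  0.5  -1.24  2.22  1.75  0.25  0.24] [18 34 13] 0.19
coup 48 -15 [-0.28  0.22 -0.14  2.28  1.69  0.53 -0.63] [29 30 13] 0.14
coup 48 0 [ 0.41  0.25 -0.68  2.3   2.14  0.37 -0.67] [33 35 16] 0.12
coup 48 15 [ 1.23  0.72 -1.4   2.26
[... 184 characters left out ...]
 15 [ 0.56  0.4  -0.97  2.07  1.12  0.37  0.58] [ 0 31 12] 0.31
bolt 40 -15 [-0.36  0.3  -0.22  2.07  1.19  0.61 -0.22] [ 5 32 12] 0.35
bolt 40 0 [-0.27  0.24 -0.22  2.14  1.27  0.37 -0.04] [ 5 38 16] 0.28
bolt 40 15 [ 0.8   0.58 -1.25  2.12  1.56  0.5   0.29] [ 5 30 12] 0.22
bolt 44 -15 [-0.61  0.29  0.01  2.12  1.3   0.59 -0.39] [11 32 12] 0.3
bolt 44 0 [-0.38  0.24 -0.12  2.2   1.57  0.37 -0.37] [14 34 16] 0.22
bolt 44 15 [ 0.8   0.57 -1.24  2.17  1.79  0.48  0.06] [11 29 12] 0.23
bolt 48 -15 [-0.58  0.31 -0.05  2.15  1.47  0.64 -0.57] [21 27 12] 0.27
bolt 48 0 [-0.5   0.24 -0.02  2.25  1.84  0.41 -0.67] [26 30 16] 0.17
bolt 48 15 [ 0.81  0.59 -1.24  2.22  2.05  0.5  -0.17] [21 27 12] 0.2
```

Every bin is reachable with the hand "flipped", camera below, at slant ~46° and yaw ~-15°. For the elbow that needs the other leg gripped, so I'll set it back near where it lay and regrip it.

Run:
```python
from clr import *
from h import sensors
qn=np.array(sensors.read_state()['joint_positions'])
M=R.from_euler('z',np.radians(35)).as_matrix()@np.diag([1.,-1,-1])
qb,*e=near(np.array([.46,-.31,.08]),M,np.array([.75,.2,-.3,1.75,.1,1.25,-.6]));print(np.round(qb,2),np.round(e,1))
print(np.array([clear(qn+(qb-qn)*t,elb,.0165) for t in lin(0,1,8)]).min(0))
rows(qn,qb)
```

```text
[ 0.77  0.33 -0.3   1.79  0.11  1.04 -0.53] [0. 0.]
[  0 124  58  52]
{"slide": [0.01, 0.003, -0.004] , "rot": [-2.1, 2.2, 5.5] }  -> [ 0.58  -0.065  0.185]
{"slide": [0.005, -0.002, -0.009] , "rot": [-2.1, 2.9, 5.2] }  -> [ 0.584 -0.068  0.176]
{"slide": [-0.0, -0.008, -0.012] , "rot": [-2.2, 3.6, 4.8] }  -> [ 0.584 -0.076  0.164]
{"slide": [-0.005, -0.015, -0.014] , "rot": [-2.2, 4.2, 4.3] }  -> [ 0.579 -0.09   0.149]
{"slide": [-0.01, -0.021, -0.015] , "rot": [-2.3, 4.8, 3.7] }  -> [ 0.569 -0.112  0.134]
{"slide": [-0.014, -0.028, -0.015] , "rot": [-2.4, 5.2, 3.2] }  -> [ 0.554 -0.14   0.119]
{"slide": [-0.018, -0.035, -0.014] , "rot": [-2.6, 5.6, 2.5] }  -> [ 0.536 -0.174  0.105]
{"slide": [-0.022, -0.04, -0.012] , "rot": [-2.8, 5.8, 1.9] }  -> [ 0.514 -0.215  0.093]
{"slide": [-0.025, -0.046, -0.008] , "rot": [-3.0, 6.0, 1.2] }  -> [ 0.489 -0.26   0.085]
{"slide": [-0.029, -0.05, -0.005] , "rot": [-3.2, 6.2, 0.5] }  -> [ 0.46 -0.31  0.08]
```

>>> arm_command(steps=[{"slide":[-0.02,-0.02,0],"rot":[-1,6,0],"grip":0},{"slide":[-0.025,-0.03,0],"rot":[-1,9,0],"grip":0},{"slide":[-0.025,-0.03,0],"rot":[-0.8,9,0],"grip":0},{"slide":[-0.02,-0.035,-0.01],"rot":[0,9,0],"grip":0},{"slide":[-0.02,-0.035,-0.02],"rot":[0,9,0],"grip":0},{"slide":[0,-0.035,-0.02],"rot":[0,9,0],"grip":0},{"slide":[0,-0.035,-0.02],"rot":[0,0,9],"grip":0},{"slide":[0,-0.022,-0.02],"rot":[0,0,9],"grip":0}])

```text
time: 10.25
ee_pos: [0.4806, -0.2869, 0.104]
eef_rot: [0.986, 0.158, 0.053, -0.029]
ft_force: [0.1, -0.9, -2.2]
width: 0.029
grip_force: 44.3
```

```bash
python3 -c "
from h import *
s,M=st();print(np.round(M,3))"
```

```text
10.25 tcp [ 0.4806 -0.2869  0.104 ] rack xy [-0.0837 -0.3225] slant 5.4 w 0.029
tooly [ 0.315 -0.948 -0.04 ] q [ 0.84  0.29 -0.36  1.8  -0.01  1.02 -0.75] F [ 0.1 -0.9 -2.2]
[[ 0.945  0.315  0.095]
 [ 0.308 -0.948  0.074]
 [ 0.113 -0.04  -0.993]]
```

>>> arm_command(steps=[{"slide":[-0.015,-0.015,0],"rot":[-2.1,2.7,4],"grip":0},{"slide":[0,-0.008,-0.02],"rot":[-2.1,2.7,4],"grip":0},{"slide":[0,0,-0.035],"rot":[0,0,4],"grip":0},{"slide":[0,0,-0.025],"rot":[0,0,4],"grip":0},{"slide":[0,0,-0.014],"rot":[0,0,0],"grip":0},{"slide":[0,0,-0.004],"rot":[0,0,0],"grip":0},{"slide":[0,0,0],"rot":[0,0,0],"grip":0},{"slide":[0,0,0],"rot":[0,0,0],"grip":0.6}])

```text
time: 11.25
ee_pos: [0.467, -0.3074, 0.0079]
eef_rot: [0.956, 0.293, -0.002, -0.002]
ft_force: [-0.2, 0.2, -0.2]
width: 0.0336
grip_force: 0.0
```

```bash
python3 -c "
from h import *
s,M=st();print(np.round(M,3))"
```

```text
11.25 tcp [ 0.467  -0.3074  0.0079] rack xy [-0.0969 -0.3433] slant -0.3 w 0.0336
tooly [ 0.561 -0.828 -0.006] q [ 0.79  0.44 -0.35  1.83  0.18  0.91 -0.61] F [-0.2  0.2 -0.2]
[[ 0.828  0.561 -0.004]
 [ 0.561 -0.828  0.004]
 [-0.002 -0.006 -1.   ]]
```

>>> arm_command(steps=[{"slide":[0,0,0],"rot":[0,0,0],"grip":0.7},{"slide":[0,0,0.02],"rot":[0,0,0],"grip":0.7},{"slide":[0,0,0.05],"rot":[0,0,5],"grip":0.7},{"slide":[0.01,0,0.05],"rot":[0,0,10],"grip":0.7},{"slide":[0.01,-0.002,0.05],"rot":[0,0,10],"grip":0.7},{"slide":[0.01,-0.003,0.02],"rot":[0,0,10],"grip":0.7},{"slide":[0.012,-0.003,0],"rot":[0,0,10],"grip":0.7},{"slide":[0,0,0],"rot":[0,0,10],"grip":0.7}])

```text
time: 12.25
ee_pos: [0.5092, -0.3148, 0.1989]
eef_rot: [0.71, 0.704, -0.003, -0.001]
ft_force: [-0.1, 0.3, -1.1]
width: 0.0609
grip_force: 0.0
```

>>> arm_command(steps=[{"slide":[0,0,0],"rot":[0,0,10],"grip":0.7},{"slide":[0,0,0],"rot":[0,0,10],"grip":0.7},{"slide":[0,0,0],"rot":[0,0,10],"grip":0.7},{"slide":[0,0,0],"rot":[0,0,5],"grip":0.7},{"slide":[0,0,0],"rot":[0,0,0],"grip":0.7},{"slide":[0,0,0],"rot":[0,0,0],"grip":0.7},{"slide":[0,0,0],"rot":[0,0,0],"grip":0.7},{"slide":[0,0,0],"rot":[0,0,0],"grip":0.7}])

```text
time: 13.25
ee_pos: [0.5082, -0.3149, 0.1969]
eef_rot: [0.469, 0.883, -0.004, -0.001]
ft_force: [0.5, 0.7, 0.0]
width: 0.0611
grip_force: 0.0
```

Run:
```python
from h import *
s,M=st();e=s['ee_pos']
p=shot('wrist','w3');d=eyes.look_for('elbow',p);print(d[:2], 'toolx',np.degrees(np.arctan2(M[1,0],M[0,0])))
x0,y0,x1,y1=[int(v) for v in d[0]['bbox']];x0-=12;y0-=12
hsv=cv2.cvtColor(p['pixels'][y0:y1+12,x0:x1+12],cv2.COLOR_RGB2HSV)
n,l,sx,_=cv2.connectedComponentsWithStats((hsv[...,1]<50).astype(np.uint8));k=1+np.argmax(sx[1:,4])
ys,xs=np.nonzero(l==k);ys+=y0;xs+=x0;b=ys.max();md=lambda a:(a.min()+a.max())/2
print('bbox',xs.min(),ys.min(),xs.max(),ys.max())
A,B=[ray(p,(md(xs[ys==q]),q),.0165) for q in (b-18,b-4)];D=A-B;D/=np.linalg.norm(D)
E_=ray(p,(md(xs[ys==b-2]),b),.0165)
print('dir',np.degrees(np.arctan2(D[1],D[0])),'G from end',E_+.026*D-e)
```

```text
13.25 tcp [ 0.5082 -0.3149  0.1969] rack xy [-0.0556 -0.35  ] slant -0.3 w 0.0611
tooly [ 0.828  0.561 -0.008] q [ 0.95  0.35 -0.6   1.55  0.21  1.31  0.92] F [0.5 0.7 0. ]
[{'bbox': [197.0, 125.6, 265.8, 197.7], 'conf': 0.58}, {'bbox': [414.6, 0.0, 510.2, 115.0], 'conf': 0.44}] toolx 124.0991375148954
bbox 197 126 265 197
dir 122.03485302635185 G from end [ 0.00102211 -0.00653756 -0.18036947]
```

View pics/w3.png

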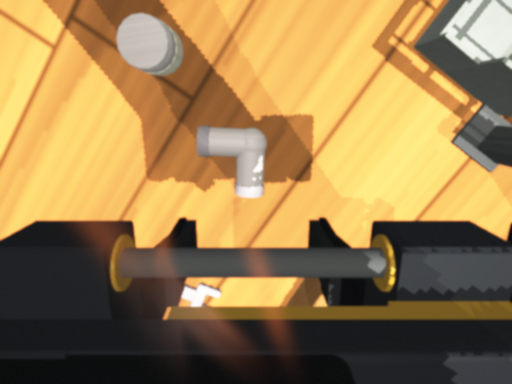

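The wrist view shows the elbow's corner at (255,140), the leg to grip running down to (250,193), and the other leg to the left. The fingers' landing zone is free.

>>> arm_command(steps=[{"slide":[0.001,-0.003,-0.03],"rot":[0,0,-1],"grip":0.7},{"slide":[0,0,-0.055],"rot":[0,0,0],"grip":0.7},{"slide":[0,0,-0.055],"rot":[0,0,0],"grip":0.7},{"slide":[0,0,-0.035],"rot":[0,0,0],"grip":0.7},{"slide":[0,0,-0.017],"rot":[0,0,0],"grip":0.7},{"slide":[0,0,0],"rot":[0,0,0],"grip":0.2},{"slide":[0,0,0],"rot":[0,0,0],"grip":0},{"slide":[0,0,0],"rot":[0,0,0],"grip":0}])

```text
time: 14.35
ee_pos: [0.51, -0.3185, 0.0063]
eef_rot: [0.476, 0.879, -0.004, 0.0]
ft_force: [-0.2, -0.4, 0.3]
width: 0.0388
grip_force: 0.0
```

>>> arm_command(steps=[{"slide":[0,0,0],"rot":[0,0,0],"grip":0},{"slide":[0,0,0],"rot":[0,0,0],"grip":0},{"slide":[0,0,0],"rot":[0,0,0],"grip":0},{"slide":[0,0,0.02],"rot":[0,0,0],"grip":0},{"slide":[0,0,0.05],"rot":[0,0,0],"grip":0},{"slide":[0,0,0.05],"rot":[0,0,0],"grip":0},{"slide":[-0.01,0.03,0.03],"rot":[0,0,8],"grip":0},{"slide":[-0.01,0.03,0.0],"rot":[0,0,8],"grip":0}])

```text
time: 15.35
ee_pos: [0.4904, -0.2573, 0.1584]
eef_rot: [0.347, 0.938, -0.004, 0.002]
ft_force: [0.3, 1.7, -3.4]
width: 0.0291
grip_force: 44.7
```

```bash
cat > plan.py <<'E'
import sys,json
from clr import *
from h import sensors,st
def go(th,yaw,G,grasp,obj=None,rad=0,w=.03,pre=(-.05,.19,28),flip=True):
    s,M0=st();qn=np.array(s['joint_positions'])
    print('model err mm',np.round((fk(qn)[0]-s['ee_pos'])*1e3,1))
    f=lambda t,y:(R.from_euler('z',-.018+np.radians(y))*R.from_euler('y',-np.radians(t))).as_matrix()@np.diag([-1.,1,-1])
    M=f(th,yaw);tp=r2w(G)+grasp*M[:,2];Ma=f(pre[2],yaw)
    qA,*eA=near(r2w([pre[0],G[1],pre[1]]),Ma,qn);qT,*eT=near(tp,M,qA,qA+[0,.2,0,.1,.8,-.2,-.8])
    for n,q,e in (('A',qA,eA),('T',qT,eT)): print(n,np.round(q,2),'err',np.round(e,1),'tcp',np.round(fk(q)[0],4),'clr',clear(q,obj,rad,w))
    print('pathA',np.array([clear(qn+(qA-qn)*t,obj,rad,w) for t in lin(0,1,9)]).min(0));rows(qn,qA)
    print('pathT');print(np.array([clear(qA+(qT-qA)*t,obj,rad,w) for t in lin(0,1,9)]).tolist());rows(qA,qT)
E
python3 - <<'E'
from plan import *
e2=elb*[1,-1,1]
go(46,-15,[.045,-.097,.08],.013,e2,.0165)
E
```

```text
15.35 tcp [ 0.4904 -0.2573  0.1584] rack xy [-0.0743 -0.2927] slant 0.1 w 0.0291
tooly [ 0.651  0.759 -0.007] q [ 0.98  0.29 -0.68  1.71  0.2   1.2   1.11] F [ 0.3  1.7 -3.4]
model err mm [5.6 4.  0.1]
A [ 0.73 -0.22 -0.71  2.16 -0.02  0.68  1.31] err [0. 0.] tcp [ 0.5183 -0.0621  0.19  ] clr [ 23 197 131 136]
T [ 0.76  0.31 -0.94  2.25  1.81  0.5  -0.38] err [0. 0.] tcp [ 0.6222 -0.0664  0.071 ] clr [21 37  7 -8]
pathA [  0 158 114 116]
{"slide": [0.014, 0.045, 0.009] , "rot": [-2.4, -4.9, 5.4] }  -> [ 0.51  -0.209  0.167]
{"slide": [0.008, 0.042, 0.007] , "rot": [-2.4, -4.9, 5.1] }  -> [ 0.518 -0.166  0.174]
{"slide": [0.004, 0.039, 0.006] , "rot": [-2.5, -4.9, 4.8] }  -> [ 0.522 -0.127  0.18 ]
{"slide": [-0.0, 0.035, 0.005] , "rot": [-2.6, -5.0, 4.6] }  -> [ 0.522 -0.092  0.185]
{"slide": [-0.003, 0.03, 0.005] , "rot": [-2.7, -5.1, 4.3] }  -> [ 0.518 -0.062  0.19 ]
pathT
[[23, 197, 131, 136], [13, 162, 116, 112], [16, 134, 94, 92], [16, 112, 72, 76], [14, 91, 51, 57], [13, 70, 31, 34], [19, 54, 25, 12], [15, 46, 9, -1], [21, 37, 7, -8]]
{"slide": [-0.002, -0.031, -0.025] , "rot": [-4.1, 1.2, -3.4] }  -> [ 0.516 -0.093  0.165]
{"slide": [0.004, -0.025, -0.019] , "rot": [-3.7, -0.3, -2.3] }  -> [ 0.52  -0.118  0.146]
{"slide": [0.01, -0.017, -0.015] , "rot": [-2.9, -1.6, -1.1] }  -> [ 0.531 -0.135  0.131]
{"slide": [0.015, -0.007, -0.013] , "rot": [-1.9, -2.5, 0.0] }  -> [ 0.546 -0.142  0.118]
{"slide": [0.019, 0.003, -0.012] , "rot": [-0.6, -3.2, 1.1] }  -> [ 0.565 -0.139  0.106]
{"slide": [0.021, 0.014, -0.012] , "rot": [0.8, -3.5, 2.0] }  -> [ 0.586 -0.125  0.094]
{"slide": [0.02, 0.024, -0.012] , "rot": [2.2, -3.5, 2.8] }  -> [ 0.606 -0.101  0.083]
{"slide": [0.017, 0.034, -0.012] , "rot": [3.6, -3.1, 3.4] }  -> [ 0.622 -0.066  0.071]
```

Regripped at 29.1 mm, and the target now sits well inside the joint ranges. I'm going to the staging pose, keeping clear of the shelf.

>>> arm_command(steps=[{"slide":[-0.015,0.045,0.009],"rot":[-2.4,-4.9,5.4],"grip":0},{"slide":[-0.01,0.042,0.007],"rot":[-2.4,-4.9,5.1],"grip":0},{"slide":[0,0.039,0.006],"rot":[-2.5,-4.9,4.8],"grip":0},{"slide":[0.02,0.035,0.005],"rot":[-2.6,-5,4.6],"grip":0},{"slide":[0.033,0.034,0.005],"rot":[-2.7,-5.1,4.3],"grip":0},{"slide":[0,0,0],"rot":[0,0,0],"grip":0},{"slide":[0,0,0],"rot":[0,0,0],"grip":0},{"slide":[0,0,0],"rot":[0,0,0],"grip":0}])

```text
time: 16.35
ee_pos: [0.5168, -0.0638, 0.1868]
eef_rot: [0.138, 0.961, -0.034, 0.237]
ft_force: [0.6, -0.5, -2.5]
width: 0.029
grip_force: 44.7
```

```bash
cat >> plan.py <<'E'
def fin(th,yaw,G,grasp,obj=None,rad=0,w=.03,dj=(0,.2,0,.1,.8,-.2,-.8)):
    s,M0=st();qn=np.array(s['joint_positions']);print('model err mm',np.round((fk(qn)[0]-s['ee_pos'])*1e3,1))
    d=json.load(open('data.json'));d.append([list(map(float,qn)),list(map(float,s['ee_pos']))]);json.dump(d,open('data.json','w'))
    M=(R.from_euler('z',-.018+np.radians(yaw))*R.from_euler('y',-np.radians(th))).as_matrix()@np.diag([-1.,1,-1])
    tp=r2w(G)+grasp*M[:,2]+(fk(qn)[0]-s['ee_pos'])
    qT,*eT=near(tp,M,qn,qn+np.array(dj));print('T',np.round(qT,2),'err',np.round(eT,1),'tcp',np.round(tp-(fk(qn)[0]-s['ee_pos']),4))
    print(np.array([clear(qn+(qT-qn)*t,obj,rad,w) for t in lin(0,1,9)]).tolist());rows(qn,qT)
E
python3 - <<'E'
from plan import *
fin(46,-15,[.045,-.097,.08],.013,elb*[1,-1,1],.0165)
E
```

```text
16.35 tcp [ 0.5168 -0.0638  0.1868] rack xy [-0.0514 -0.0987] slant 26.7 w 0.029
tooly [0.281 0.96  0.001] q [ 0.96 -0.24 -0.9   2.15 -0.12  0.67  1.39] F [ 0.6 -0.5 -2.5]
model err mm [ 2.3  3.9 -0. ]
T [ 0.89  0.38 -1.08  2.24  1.81  0.57 -0.33] err [0. 0.] tcp [ 0.6222 -0.0664  0.071 ]
[[20, 193, 128, 132], [17, 160, 114, 111], [24, 132, 94, 92], [25, 110, 71, 75], [23, 89, 51, 57], [21, 70, 32, 35], [22, 51, 24, 12], [17, 44, 7, -3], [19, 36, 3, -4]]
{"slide": [-0.007, -0.03, -0.027] , "rot": [-3.6, 2.2, -3.1] }  -> [ 0.512 -0.09   0.16 ]
{"slide": [0.0, -0.025, -0.021] , "rot": [-3.5, 0.5, -2.1] }  -> [ 0.512 -0.114  0.139]
{"slide": [0.008, -0.017, -0.016] , "rot": [-3.0, -1.0, -1.0] }  -> [ 0.52  -0.132  0.122]
{"slide": [0.015, -0.008, -0.013] , "rot": [-2.1, -2.3, 0.0] }  -> [ 0.534 -0.14   0.109]
{"slide": [0.02, 0.002, -0.011] , "rot": [-0.9, -3.4, 1.0] }  -> [ 0.555 -0.138  0.098]
{"slide": [0.024, 0.014, -0.01] , "rot": [0.5, -4.1, 2.0] }  -> [ 0.578 -0.124  0.087]
{"slide": [0.024, 0.025, -0.009] , "rot": [2.1, -4.4, 2.8] }  -> [ 0.603 -0.099  0.078]
{"slide": [0.022, 0.037, -0.008] , "rot": [3.7, -4.3, 3.4] }  -> [ 0.625 -0.062  0.071]
```

>>> arm_command(steps=[{"slide":[-0.007,-0.03,-0.02],"rot":[-3.6,2.2,-3.1],"grip":0},{"slide":[0,-0.025,-0.018],"rot":[-3.5,0.5,-2.1],"grip":0},{"slide":[0.008,-0.017,-0.014],"rot":[-3.0,-1.0,-1.0],"grip":0},{"slide":[0.015,-0.008,-0.012],"rot":[-2.1,-2.3,0.0],"grip":0},{"slide":[0.02,0.002,-0.01],"rot":[-0.9,-3.4,1.0],"grip":0},{"slide":[0.024,0.014,-0.008],"rot":[0.5,-4.1,2.0],"grip":0},{"slide":[0.024,0.025,-0.006],"rot":[2.1,-4.4,2.8],"grip":0},{"slide":[0.022,0.037,-0.004],"rot":[3.7,-4.3,3.4],"grip":0}])

```text
time: 17.35
ee_pos: [0.62, -0.0649, 0.095]
eef_rot: [0.128, 0.913, -0.053, 0.383]
ft_force: [1.1, -1.1, -1.9]
width: 0.0286
grip_force: 44.7
```

Run:
```python
from plan import *
fin(46,-15,[.045,-.097,.08],.013,elb*[1,-1,1],.0165,dj=(0,)*7)
```

```text
17.35 tcp [ 0.62   -0.0649  0.095 ] rack xy [ 0.0518 -0.098 ] slant 44.4 w 0.0286
tooly [0.275 0.962 0.001] q [ 0.98  0.29 -1.15  2.25  1.67  0.5  -0.23] F [ 1.1 -1.1 -1.9]
model err mm [-8.1  0.  -1.6]
T [ 0.94  0.38 -1.12  2.27  1.83  0.57 -0.35] err [0. 0.] tcp [ 0.6222 -0.0664  0.071 ]
[[11, 62, 6, 9], [14, 59, 6, 6], [15, 56, 7, 3], [16, 53, 7, 0], [18, 50, 7, -3], [20, 47, 7, -5], [22, 44, 7, -7], [25, 41, 7, -8], [27, 38, 7, -8]]
{"slide": [0.002, -0.001, -0.024] , "rot": [-0.2, -0.5, -0.1] }  -> [ 0.614 -0.066  0.069]
```

Excellent: it tracks the plan with no contact. Lower and release.

>>> arm_command(steps=[{"slide":[0.001,-0.001,-0.012],"rot":[0,-0.5,0],"grip":0},{"slide":[0.001,-0.001,-0.012],"rot":[0,0,0],"grip":0},{"slide":[0,0,0],"rot":[0,0,0],"grip":0},{"slide":[0,0,0],"rot":[0,0,0],"grip":0.43},{"slide":[0,0,0],"rot":[0,0,0],"grip":0.43},{"slide":[0,0,0],"rot":[0,0,0],"grip":0.43},{"slide":[0,0,0],"rot":[0,0,0],"grip":0.43},{"slide":[-0.01,0,0.012],"rot":[0,0,0],"grip":0.43}])

```text
time: 18.35
ee_pos: [0.6112, -0.0667, 0.083]
eef_rot: [0.128, 0.912, -0.053, 0.386]
ft_force: [0.7, 0.6, -0.2]
width: 0.0377
grip_force: 0.7
```

>>> arm_command(steps=[{"slide":[-0.022,-0.03,0.02],"rot":[-3.7,4.3,-3.4],"grip":0.43},{"slide":[-0.024,-0.025,0.012],"rot":[-2.1,4.4,-2.8],"grip":0.43},{"slide":[-0.024,-0.014,0.01],"rot":[-0.5,4.1,-2.0],"grip":0.43},{"slide":[-0.02,0,0.01],"rot":[0.9,3.4,-1.0],"grip":0.43},{"slide":[-0.015,0.01,0.012],"rot":[2.1,2.3,0],"grip":0.43},{"slide":[-0.01,0.017,0.014],"rot":[3.0,1.0,1.0],"grip":0.43},{"slide":[0,0.025,0.018],"rot":[3.5,-0.5,2.1],"grip":0.43},{"slide":[0,0.03,0.02],"rot":[3.6,-2.2,3.1],"grip":0.43}])

```text
time: 19.35
ee_pos: [0.5053, -0.0499, 0.1929]
eef_rot: [0.137, 0.958, -0.024, 0.25]
ft_force: [-0.0, -1.0, -1.7]
width: 0.0373
grip_force: 0.0
```

Run:
```python
from plan import *
from h import *
st();p=shot('wrist');q=shot('side')
a=cv2.cvtColor(p['pixels'],cv2.COLOR_RGB2BGR);b=cv2.cvtColor(q['pixels'][110:290,160:400],cv2.COLOR_RGB2BGR)
b=cv2.resize(b,(512,384));
cv2.imwrite('pics/m1.png',cv2.resize(np.hstack([a,b]),(800,300)))
s,M=st()
# next: coupling pose above: 
for yaw in (125,150,165):
    Md=R.from_euler('z',np.radians(yaw)).as_matrix()@np.diag([1.,-1,-1])
    qq,*e=near(np.array([.443,-.104,.2]),Md,np.array(s['joint_positions']));print(yaw,np.round(qq,2),np.round(e,1))
```

```text
19.35 tcp [ 0.5053 -0.0499  0.1929] rack xy [-0.0632 -0.085 ] slant 28.3 w 0.0373
tooly [0.275 0.961 0.022] q [ 0.87 -0.31 -0.82  2.19 -0.19  0.67  1.42] F [-0.  -1.  -1.7]
19.45 tcp [ 0.5059 -0.0492  0.1939] rack xy [-0.0626 -0.0844] slant 28.5 w 0.0372
tooly [0.274 0.961 0.021] q [ 0.87 -0.31 -0.82  2.19 -0.19  0.67  1.42] F [-0.5  0.1  0.2]
125 [ 0.89  0.01 -0.75  1.89  0.01  1.25  0.75] [0. 0.]
150 [ 0.89  0.01 -0.76  1.89  0.01  1.25  1.18] [0. 0.]
165 [ 0.9   0.01 -0.76  1.89  0.01  1.25  1.45] [0. 0.]
```

View pics/m1.png

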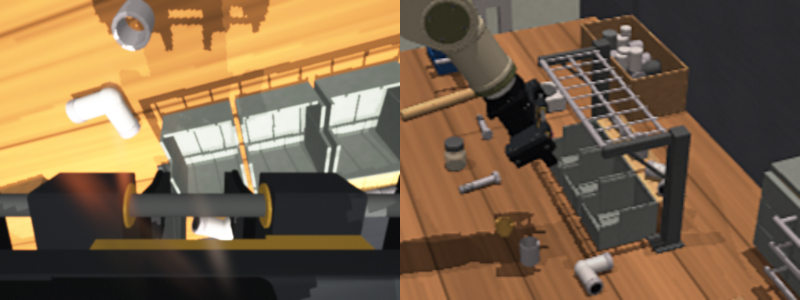

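The picture shows the elbow back on the bench just beside the bin. It is at panel (105,105) in the left half and (605,265) in the right. The fingers dragged it out when I backed off sideways, so next time I must first withdraw straight along the tool axis. Locating it now.

```bash
cat >> h.py <<'E'
def mask(p,name,sat=50,pad=10):
    d=eyes.look_for(name,p)
    print(name,[(np.round(x['bbox']).tolist(),round(x['conf'],2)) for x in d[:3]])
    return d
E
python3 - <<'E'
from h import *
from clr import w2r
p=shot('wrist');mask(p,'elbow');mask(p,'coupling')
S=1024/800
for n,(u,v) in dict(corner=(113,97),endL=(72,110),endR=(135,130)).items():
    X=ray(p,(u*S,v*S),.0165);print(n,np.round(X,3),np.round(w2r(X),3))
X=ray(p,(132*S,25*S),.0225);print('coup',X)
a=cv2.cvtColor(p['pixels'],cv2.COLOR_RGB2BGR)
cv2.imwrite('pics/c2.png',cv2.resize(a[0:260,60:380],(800,600),interpolation=cv2.INTER_CUBIC))
E
```

```text
elbow [([82.0, 111.0, 180.0, 174.0], 0.91), ([143.0, 1.0, 198.0, 65.0], 0.43)]
coupling [([144.0, 0.0, 195.0, 65.0], 0.58)]
corner [ 0.517 -0.163  0.017] [-0.049 -0.198  0.017]
endL [ 0.52  -0.227  0.017] [-0.045 -0.262  0.017]
endR [ 0.578 -0.161  0.017] [ 0.011 -0.195  0.017]
coup [ 0.44060446 -0.09720803  0.0225    ]
```

View pics/c2.png

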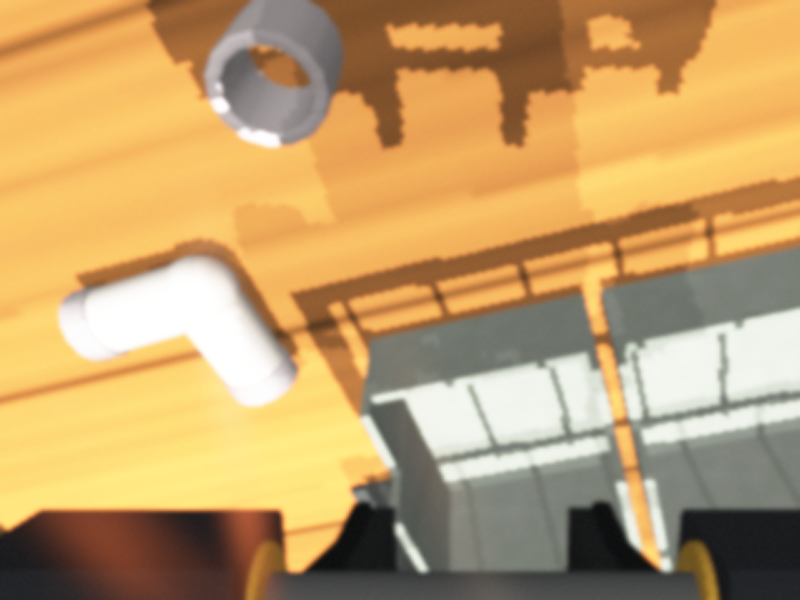

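The elbow lies flat with its corner at crop (212,286), legs ending at (85,325) and (270,380), which is world corner (0.517,-0.163) with legs along -y and +x. That already is the orientation wanted. I'll grip the +x leg with the hand slanted 25°, which clears the shelf and lays the elbow flatter in the bin.

>>> arm_command(steps=[{"slide":[-0.0015,-0.0285,-0.015],"rot":[0,0.8,4],"grip":0.6},{"slide":[-0.0015,-0.0285,-0.02],"rot":[0,0.8,4],"grip":0.6},{"slide":[-0.0015,-0.0285,-0.02],"rot":[0,0.8,4],"grip":0.6},{"slide":[-0.0015,-0.0285,-0.023],"rot":[-1.2,0.8,4],"grip":0.6},{"slide":[0.012,0,-0.026],"rot":[0,0,0],"grip":0.6},{"slide":[0.01,0,-0.021],"rot":[0,0,0],"grip":0.6},{"slide":[0,0,0],"rot":[0,0,0],"grip":0.6},{"slide":[0,0,0],"rot":[0,0,0],"grip":0.6}])

```text
time: 20.6
ee_pos: [0.5214, -0.1642, 0.0673]
eef_rot: [-0.001, 0.975, -0.005, 0.224]
ft_force: [-0.6, -0.6, 0.8]
width: 0.0522
grip_force: 0.0
```

Run:
```python
from h import *
s,M=st();print(np.round(M,2));e=s['ee_pos'];print('dist to',np.round(np.array([.550,-.163,.0075])-e,4))
p=shot('wrist','w5');mask(p,'elbow')
hsv=cv2.cvtColor(p['pixels'],cv2.COLOR_RGB2HSV)
for n,X in dict(corner=(.517,-.163,.0165),G=(.546,-.163,.0165),endL=(.519,-.219,.0165),endR=(.573,-.162,.0165)).items(): print(n,proj(p,X).round())
```

```text
20.6 tcp [ 0.5214 -0.1642  0.0673] rack xy [-0.0451 -0.1991] slant 25.9 w 0.0522
tooly [ 0.     1.    -0.009] q [ 0.81  0.1  -0.52  2.2  -0.18  0.43  2.02] F [-0.6 -0.6  0.8]
[[-0.9   0.    0.44]
 [-0.    1.   -0.01]
 [-0.44 -0.01 -0.9 ]]
dist to [ 0.0286  0.0012 -0.0598]
elbow [([151.0, 149.0, 270.0, 247.0], 0.93)]
corner [254. 172.]
G [253. 204.]
endL [169. 174.]
endR [255. 229.]
```

>>> arm_command(steps=[{"slide":[0.01,-0.004,-0.021],"rot":[0,0,0],"grip":0.6},{"slide":[0.01,0,-0.021],"rot":[0,0,0],"grip":0.6},{"slide":[0.009,0,-0.017],"rot":[0,0,0],"grip":0.6},{"slide":[0,0,0],"rot":[0,0,0],"grip":0.2},{"slide":[0,0,0],"rot":[0,0,0],"grip":0},{"slide":[0,0,0],"rot":[0,0,0],"grip":0},{"slide":[0,0,0],"rot":[0,0,0],"grip":0},{"slide":[0,0,0],"rot":[0,0,0],"grip":0}])

```text
time: 21.7
ee_pos: [0.5508, -0.1684, 0.009]
eef_rot: [-0.001, 0.974, -0.005, 0.224]
ft_force: [-5.3, -1.2, 8.2]
width: 0.0288
grip_force: 44.7
```

>>> arm_command(steps=[{"slide":[-0.01,0,0.02],"rot":[0,0,0],"grip":0},{"slide":[-0.02,0,0.04],"rot":[0,0,0],"grip":0},{"slide":[-0.015,0.02,0.045],"rot":[0,0,-3],"grip":0},{"slide":[0.005,0.03,0.045],"rot":[0,0,-4],"grip":0},{"slide":[0.005,0.03,0.02],"rot":[0,0,-4],"grip":0},{"slide":[0,0.025,0],"rot":[0,0,-4],"grip":0},{"slide":[0,0,0],"rot":[0,0,0],"grip":0},{"slide":[0,0,0],"rot":[0,0,0],"grip":0}])

```text
time: 22.7
ee_pos: [0.515, -0.0636, 0.1776]
eef_rot: [0.126, 0.967, -0.034, 0.221]
ft_force: [-0.0, -1.4, -1.7]
width: 0.0293
grip_force: 44.7
```

Run:
```python
from plan import *
e=elb*[1,-1,1]; e=(e-[0,0,-.011])@R.from_euler('y',25,degrees=True).as_matrix()+[0,0,-.011] 
G0=(e[0]-e[5]);print('rear end rel corner in tool',np.round(G0,3))
fin(46,-15,[.055,-.099,.066],.011,e,.0165)
```

```text
rear end rel corner in tool [-0.051  0.    -0.024]
22.7 tcp [ 0.515  -0.0636  0.1776] rack xy [-0.0532 -0.0985] slant 24.9 w 0.0293
tooly [ 0.258  0.966 -0.01 ] q [ 0.82 -0.19 -0.79  2.15 -0.02  0.69  1.33] F [-0.  -1.4 -1.7]
model err mm [ 0.1 -0.   0.2]
T [ 0.9   0.43 -1.09  2.25  1.89  0.59 -0.37] err [0. 0.] tcp [ 0.6308 -0.0682  0.0584]
[[21, 186, 123, 120], [24, 148, 109, 102], [29, 119, 81, 81], [28, 95, 56, 63], [27, 75, 37, 43], [26, 54, 14, 18], [22, 34, 15, -11], [21, 28, 8, -14], [23, 22, 2, -12]]
{"slide": [-0.005, -0.033, -0.029] , "rot": [-4.2, 2.2, -3.2] }  -> [ 0.51  -0.097  0.149]
{"slide": [0.002, -0.027, -0.022] , "rot": [-3.9, 0.4, -2.2] }  -> [ 0.512 -0.123  0.127]
{"slide": [0.01, -0.018, -0.018] , "rot": [-3.2, -1.2, -1.0] }  -> [ 0.521 -0.142  0.109]
{"slide": [0.017, -0.008, -0.014] , "rot": [-2.1, -2.6, 0.0] }  -> [ 0.538 -0.15   0.095]
{"slide": [0.022, 0.003, -0.012] , "rot": [-0.7, -3.7, 1.0] }  -> [ 0.559 -0.147  0.083]
{"slide": [0.025, 0.015, -0.01] , "rot": [0.8, -4.4, 1.9] }  -> [ 0.584 -0.132  0.072]
{"slide": [0.025, 0.027, -0.008] , "rot": [2.5, -4.8, 2.6] }  -> [ 0.609 -0.106  0.064]
{"slide": [0.022, 0.038, -0.005] , "rot": [4.2, -4.8, 3.2] }  -> [ 0.631 -0.068  0.059]
```

>>> arm_command(steps=[{"slide":[-0.005,-0.033,-0.02],"rot":[-4.2,2.2,-3.2],"grip":0},{"slide":[0.002,-0.027,-0.018],"rot":[-3.9,0.4,-2.2],"grip":0},{"slide":[0.01,-0.018,-0.016],"rot":[-3.2,-1.2,-1.0],"grip":0},{"slide":[0.017,-0.008,-0.013],"rot":[-2.1,-2.6,0.0],"grip":0},{"slide":[0.022,0.003,-0.01],"rot":[-0.7,-3.7,1.0],"grip":0},{"slide":[0.025,0.015,-0.006],"rot":[0.8,-4.4,1.9],"grip":0},{"slide":[0.025,0.027,-0.002],"rot":[2.5,-4.8,2.6],"grip":0},{"slide":[0.022,0.038,0],"rot":[4.2,-4.8,3.2],"grip":0}])

```text
time: 23.7
ee_pos: [0.6335, -0.0666, 0.0917]
eef_rot: [0.129, 0.911, -0.053, 0.388]
ft_force: [1.3, -1.0, -2.0]
width: 0.0291
grip_force: 44.7
```

Run:
```python
from plan import *
e=elb*[1,-1,1]; e=(e-[0,0,-.011])@R.from_euler('y',-25,degrees=True).as_matrix()+[0,0,-.011] 
fin(46,-15,[.055,-.099,.066],.011,e,.0165,dj=(0,)*7)
```

```text
23.7 tcp [ 0.6335 -0.0666  0.0917] rack xy [ 0.0653 -0.0994] slant 44.9 w 0.0291
tooly [0.276 0.961 0.003] q [ 0.74  0.25 -0.9   2.24  1.71  0.44 -0.31] F [ 1.3 -1.  -2. ]
model err mm [-0.1 -0.1 -0.1]
T [ 0.73  0.34 -0.9   2.26  1.89  0.51 -0.45] err [0. 0.] tcp [ 0.6308 -0.0682  0.0584]
[[2, 48, 7, 9], [6, 46, 8, 9], [10, 43, 8, 9], [10, 40, 9, 5], [11, 37, 7, 1], [13, 34, 4, -3], [16, 30, 3, -6], [20, 26, 3, -7], [23, 22, 2, -8]]
{"slide": [-0.003, -0.002, -0.033] , "rot": [-0.2, 0.1, -0.0] }  -> [ 0.631 -0.068  0.058]
```

>>> arm_command(steps=[{"slide":[-0.001,-0.001,-0.015],"rot":[0,0,0],"grip":0},{"slide":[-0.002,-0.001,-0.018],"rot":[0,0,0],"grip":0},{"slide":[0,0,0],"rot":[0,0,0],"grip":0.46},{"slide":[0,0,0],"rot":[0,0,0],"grip":0.46},{"slide":[0,0,0],"rot":[0,0,0],"grip":0.46},{"slide":[-0.007,0.002,0.007],"rot":[0,0,0],"grip":0.46},{"slide":[-0.012,0.003,0.012],"rot":[0,0,0],"grip":0.46},{"slide":[-0.014,0.004,0.014],"rot":[0,0,0],"grip":0.46}])

```text
time: 24.7
ee_pos: [0.5966, -0.0602, 0.0928]
eef_rot: [0.129, 0.911, -0.055, 0.387]
ft_force: [-0.2, -0.4, 0.5]
width: 0.04
grip_force: 0.0
```

Run:
```python
from plan import *
from h import shot,mask,proj
s,M=st();qn=np.array(s['joint_positions'])
p=shot('wrist','w6');mask(p,'elbow');p2=shot('side','s6');mask(p2,'elbow')
print('bin floor proj wrist',[proj(p,r2w(v)).round().tolist() for v in ([.01,-.15,.02],[.01,-.07,.02],[.11,-.15,.02],[.11,-.07,.02])])
print('side',[proj(p2,r2w(v)).round().tolist() for v in ([.01,-.15,.02],[.01,-.07,.02],[.11,-.15,.02],[.11,-.07,.02])])
# staged pose over coupling, yaw 165 slant 0
Md=R.from_euler('z',np.radians(164)).as_matrix()@np.diag([1.,-1,-1])
qA,*eA=near(np.array([.50,-.06,.2]),(R.from_euler('z',-.018-np.radians(15))*R.from_euler('y',-np.radians(27))).as_matrix()@np.diag([-1.,1,-1]),qn,qn+np.array([0,-.4,0,-.1,-1.7,.1,1.7]))
print(np.round(qA,2),eA);print(np.array([clear(qn+(qA-qn)*t,None,0,.04) for t in lin(0,1,9)]).tolist());rows(qn,qA)
qB,*eB=near(np.array([.443,-.102,.13]),Md,qA);print(np.round(qB,2),eB);rows(qA,qB)
```

```text
24.7 tcp [ 0.5966 -0.0602  0.0928] rack xy [ 0.0283 -0.0937] slant 44.9 w 0.04
tooly [0.278 0.961 0.001] q [ 0.76  0.15 -0.93  2.32  1.7   0.4  -0.37] F [-0.2 -0.4  0.5]
elbow [([168.0, 144.0, 273.0, 210.0], 0.85)]
elbow [([276.0, 238.0, 291.0, 245.0], 0.51)]
bin floor proj wrist [[160.0, 128.0], [281.0, 105.0], [215.0, 196.0], [303.0, 185.0]]
side [[281.0, 255.0], [271.0, 240.0], [309.0, 248.0], [299.0, 234.0]]
[ 0.25 -0.24 -0.29  2.18  0.11  0.74  1.18] [np.float64(0.0008462711891068742), np.float64(0.0008728638757215824)]
[[23, 67, 7], [17, 73, 34], [10, 79, 50], [8, 93, 56], [8, 111, 72], [9, 131, 90], [12, 153, 111], [24, 180, 132], [43, 214, 149]]
{"slide": [-0.009, -0.036, 0.016] , "rot": [-4.3, 2.1, -3.6] }  -> [ 0.588 -0.096  0.109]
{"slide": [-0.015, -0.026, 0.016] , "rot": [-2.7, 2.8, -3.0] }  -> [ 0.573 -0.123  0.125]
{"slide": [-0.018, -0.014, 0.014] , "rot": [-0.9, 3.3, -2.2] }  -> [ 0.555 -0.137  0.139]
{"slide": [-0.018, -0.001, 0.013] , "rot": [1.1, 3.4, -1.0] }  -> [ 0.537 -0.138  0.152]
{"slide": [-0.016, 0.013, 0.013] , "rot": [3.0, 3.0, 0.6] }  -> [ 0.52  -0.125  0.165]
{"slide": [-0.013, 0.026, 0.015] , "rot": [4.8, 2.1, 2.4] }  -> [ 0.508 -0.098  0.179]
{"slide": [-0.008, 0.038, 0.021] , "rot": [6.2, 0.7, 4.2] }  -> [ 0.5  -0.06  0.2 ]
[ 0.33  0.05 -0.21  2.    0.01  1.09  1.41] [np.float64(0.00012788433344265832), np.float64(0.0001126321149603947)]
{"slide": [-0.017, -0.017, -0.027] , "rot": [1.7, 8.8, -0.5] }  -> [ 0.483 -0.077  0.173]
{"slide": [-0.019, -0.014, -0.023] , "rot": [2.5, 8.7, -0.0] }  -> [ 0.464 -0.091  0.149]
{"slide": [-0.021, -0.011, -0.019] , "rot": [3.4, 8.4, 0.3] }  -> [ 0.443 -0.102  0.13 ]
```

The elbow now lies within the bin floor's projection (168–273, 144–210). Backing out towards the coupling.

>>> arm_command(steps=[{"slide":[-0.012,-0.03,0.024],"rot":[-4.3,2.1,-3.6],"grip":0.5},{"slide":[-0.015,-0.026,0.016],"rot":[-2.7,2.8,-3.0],"grip":0.5},{"slide":[-0.018,-0.014,0.014],"rot":[-0.9,3.3,-2.2],"grip":0.6},{"slide":[-0.018,-0.001,0.013],"rot":[1.1,3.4,-1.0],"grip":0.7},{"slide":[-0.016,0.013,0.013],"rot":[3.0,3.0,0.6],"grip":0.7},{"slide":[-0.013,0.02,0.015],"rot":[4.8,2.1,2.4],"grip":0.7},{"slide":[-0.018,0.005,0.0],"rot":[6.2,6,4.2],"grip":0.7},{"slide":[-0.02,0,0],"rot":[2,8.5,0],"grip":0.7}])

```text
time: 25.9
ee_pos: [0.4669, -0.0928, 0.1871]
eef_rot: [0.132, 0.984, -0.03, 0.111]
ft_force: [0.3, 0.2, -0.2]
width: 0.061
grip_force: 0.0
```

>>> arm_command(steps=[{"slide":[-0.015,-0.005,0],"rot":[2,8.5,0],"grip":0.7},{"slide":[-0.01,-0.005,0],"rot":[0,4,0],"grip":0.7},{"slide":[-0.005,0,0],"rot":[0,0,0],"grip":0.7},{"slide":[0,0,0],"rot":[0,0,0],"grip":0.7},{"slide":[0,0,0],"rot":[0,0,0],"grip":0.7},{"slide":[0,0,0],"rot":[0,0,0],"grip":0.7},{"slide":[0,0,0],"rot":[0,0,0],"grip":0.7},{"slide":[0,0,0],"rot":[0,0,0],"grip":0.7}])

```text
time: 26.9
ee_pos: [0.4386, -0.1013, 0.1874]
eef_rot: [0.13, 0.991, -0.028, 0.004]
ft_force: [-0.4, -0.1, 0.1]
width: 0.061
grip_force: 0.0
```

```bash
cat >> h.py <<'E'
def locate(p,name,z):
    for d in eyes.look_for(name,p)[:3]:
        b=d['bbox'];print(name,round(d['conf'],2),np.round(b).tolist(),np.round(ray(p,[(b[0]+b[2])/2,(b[1]+b[3])/2],z),4))
E
python3 - <<'E'
from h import *
s,M=st();print(np.round(M,2))
p=shot('wrist','w7');locate(p,'coupling',.0225);locate(p,'elbow',.02)
# rim circle: grey low-sat blob
t=shot('top','t7');locate(t,'coupling',.0225);locate(t,'elbow',.02)
E
```

```text
26.9 tcp [ 0.4386 -0.1013  0.1874] rack xy [-0.1289 -0.1377] slant 0.1 w 0.061
tooly [ 0.258  0.965 -0.054] q [ 0.67 -0.01 -0.57  1.93  0.05  1.21  1.38] F [-0.4 -0.1  0.1]
[[-0.97  0.26  0.  ]
 [ 0.26  0.96 -0.06]
 [-0.02 -0.05 -1.  ]]
coupling 0.89 [248.0, 147.0, 288.0, 192.0] [ 0.4407 -0.0936  0.0225]
elbow 0.66 [286.0, 291.0, 325.0, 305.0] [ 0.6016 -0.0884  0.02  ]
coupling 0.35 [258.0, 225.0, 268.0, 238.0] [ 0.4215 -0.0066  0.0225]
```

>>> arm_command(steps=[{"slide":[0.001,0.003,-0.04],"rot":[1.6,0,0],"grip":0.7},{"slide":[0.001,0.003,-0.045],"rot":[1.6,0,0],"grip":0.7},{"slide":[0,0,-0.05],"rot":[0,0,0],"grip":0.7},{"slide":[0,0,-0.03],"rot":[0,0,0],"grip":0.7},{"slide":[0,0,-0.013],"rot":[0,0,0],"grip":0.7},{"slide":[0,0,0],"rot":[0,0,0],"grip":0.3},{"slide":[0,0,0],"rot":[0,0,0],"grip":0.2},{"slide":[0,0,0],"rot":[0,0,0],"grip":0.2}])

```text
time: 28.2
ee_pos: [0.4414, -0.0956, 0.0104]
eef_rot: [0.13, 0.991, -0.0, 0.002]
ft_force: [0.3, -0.4, 1.2]
width: 0.0389
grip_force: 0.0
```

>>> arm_command(steps=[{"slide":[0,0,0],"rot":[0,0,0],"grip":0},{"slide":[0,0,0],"rot":[0,0,0],"grip":0},{"slide":[0,0,0.03],"rot":[0,0,0],"grip":0},{"slide":[0,0.02,0.045],"rot":[0,0,0],"grip":0},{"slide":[0.01,0.03,0.045],"rot":[0,-7,0],"grip":0},{"slide":[0.02,0.03,0.04],"rot":[0,-7,0],"grip":0},{"slide":[0.02,0.03,0.02],"rot":[0,-7,0],"grip":0},{"slide":[0.02,0.02,0],"rot":[0,-7,0],"grip":0}])

```text
time: 29.2
ee_pos: [0.512, 0.0361, 0.192]
eef_rot: [0.126, 0.961, 0.031, 0.244]
ft_force: [-0.3, -0.0, -2.7]
width: 0.0361
grip_force: 44.8
```

Run:
```python
from plan import *
cp=np.array([[0,0,-.013]])
fin(46,-15,[.05,0,.058],.013,cp,.029,.038)
```

```text
29.2 tcp [0.512  0.0361 0.192 ] rack xy [-0.058   0.0011] slant 28.5 w 0.0361
tooly [0.226 0.966 0.122] q [ 0.59 -0.26 -0.71  2.18 -0.16  0.67  1.27] F [-0.3 -0.  -2.7]
model err mm [-0.1 -0.1  0. ]
T [ 0.4   0.37 -0.81  2.24  1.76  0.66 -0.53] err [0. 0.] tcp [0.629  0.0305 0.049 ]
[[43, 210, 142, 134], [28, 174, 123, 105], [27, 142, 93, 81], [27, 116, 67, 60], [24, 93, 43, 40], [23, 66, 21, 18], [22, 41, 7, -1], [24, 26, 11, -19], [33, 14, 8, 17]]
{"slide": [-0.004, -0.03, -0.031] , "rot": [-4.3, 2.8, -3.5] }  -> [0.508 0.006 0.161]
{"slide": [0.003, -0.026, -0.024] , "rot": [-4.3, 1.0, -2.7] }  -> [ 0.511 -0.02   0.136]
{"slide": [0.01, -0.019, -0.019] , "rot": [-3.9, -0.7, -1.8] }  -> [ 0.521 -0.04   0.118]
{"slide": [0.017, -0.01, -0.015] , "rot": [-3.1, -2.2, -0.7] }  -> [ 0.538 -0.05   0.102]
{"slide": [0.022, 0.001, -0.013] , "rot": [-1.9, -3.3, 0.5] }  -> [ 0.56  -0.049  0.089]
{"slide": [0.025, 0.013, -0.013] , "rot": [-0.3, -4.0, 1.5] }  -> [ 0.584 -0.036  0.076]
{"slide": [0.024, 0.027, -0.013] , "rot": [1.4, -4.3, 2.5] }  -> [ 0.608 -0.009  0.063]
{"slide": [0.02, 0.039, -0.014] , "rot": [3.2, -4.1, 3.4] }  -> [0.629 0.03  0.049]
```

>>> arm_command(steps=[{"slide":[-0.004,-0.03,-0.022],"rot":[-4.3,2.8,-3.5],"grip":0},{"slide":[0.003,-0.026,-0.018],"rot":[-4.3,1.0,-2.7],"grip":0},{"slide":[0.01,-0.019,-0.016],"rot":[-3.9,-0.7,-1.8],"grip":0},{"slide":[0.017,-0.01,-0.014],"rot":[-3.1,-2.2,-0.7],"grip":0},{"slide":[0.02,0.001,-0.012],"rot":[-1.9,-3.3,0.5],"grip":0},{"slide":[0.02,0.013,-0.01],"rot":[-0.3,-4.0,1.5],"grip":0},{"slide":[0.018,0.027,-0.003],"rot":[1.4,-4.3,2.5],"grip":0},{"slide":[0.012,0.039,0],"rot":[3.2,-4.1,3.4],"grip":0}])

```text
time: 30.2
ee_pos: [0.6063, 0.0307, 0.094]
eef_rot: [0.13, 0.913, -0.052, 0.383]
ft_force: [0.7, -0.6, -0.4]
width: 0.0363
grip_force: 44.8
```

Run:
```python
from plan import *
fin(46,-15,[.05,0,.058],.013,np.array([[0,0,-.013]]),.029,.038,dj=(0,)*7)
```

```text
30.2 tcp [0.6063 0.0307 0.094 ] rack xy [ 0.0364 -0.0026] slant 44.3 w 0.0363
tooly [0.278 0.961 0.005] q [ 0.59  0.23 -1.01  2.26  1.55  0.62 -0.35] F [ 0.7 -0.6 -0.4]
model err mm [-0.1  0.4 -0. ]
T [ 0.51  0.42 -0.94  2.23  1.78  0.72 -0.5 ] err [0. 0.] tcp [0.629  0.0305 0.049 ]
[[14, 65, 14, 22], [17, 59, 14, 20], [18, 53, 10, 18], [20, 47, 8, 17], [23, 41, 8, 16], [25, 34, 9, 17], [26, 28, 9, 17], [29, 21, 9, 17], [33, 14, 7, 17]]
{"slide": [0.011, -0.001, -0.022] , "rot": [-0.2, -0.1, -0.0] }  -> [0.618 0.03  0.072]
{"slide": [0.011, 0.001, -0.023] , "rot": [-0.2, -0.4, 0.2] }  -> [0.629 0.031 0.049]
```

>>> arm_command(steps=[{"slide":[0.011,0,-0.022],"rot":[0,0,0],"grip":0},{"slide":[0.011,0,-0.022],"rot":[0,0,0],"grip":0},{"slide":[0,0,0],"rot":[0,0,0],"grip":0.55},{"slide":[0,0,0],"rot":[0,0,0],"grip":0.55},{"slide":[0,0,0],"rot":[0,0,0],"grip":0.55},{"slide":[-0.008,0.002,0.008],"rot":[0,0,0],"grip":0.55},{"slide":[-0.012,0.003,0.013],"rot":[0,0,0],"grip":0.55},{"slide":[-0.014,0.004,0.018],"rot":[0,0,0],"grip":0.55}])

```text
time: 31.2
ee_pos: [0.5933, 0.039, 0.0903]
eef_rot: [0.13, 0.913, -0.054, 0.382]
ft_force: [-0.7, 0.1, 0.3]
width: 0.0478
grip_force: 0.0
```

>>> arm_command(steps=[{"slide":[-0.012,-0.03,0.024],"rot":[-4.3,2.1,-3.6],"grip":0.5},{"slide":[-0.015,-0.026,0.016],"rot":[-2.7,2.8,-3.0],"grip":0.5},{"slide":[-0.018,-0.014,0.014],"rot":[-0.9,3.3,-2.2],"grip":0.5},{"slide":[-0.018,-0.001,0.013],"rot":[1.1,3.4,-1.0],"grip":0.5},{"slide":[-0.016,0.013,0.013],"rot":[3.0,3.0,0.6],"grip":0.5},{"slide":[-0.013,0.03,0.015],"rot":[4.8,2.1,2.4],"grip":0.5},{"slide":[-0.023,0.04,0.0],"rot":[4,7,6],"grip":0.5},{"slide":[-0.025,0.04,0],"rot":[2,9,3],"grip":0.5}])

```text
time: 32.2
ee_pos: [0.4527, 0.0916, 0.186]
eef_rot: [0.085, 0.991, -0.041, 0.099]
ft_force: [1.2, -1.2, -1.5]
width: 0.0432
grip_force: 0.0
```

Run:
```python
from h import *
s,M=st();print(np.round(M,2))
p=shot('wrist','w8');locate(p,'coupling',.025);locate(p,'bolt_a',.008)
d=s['ee_pos'];print('tilt fix deg',np.degrees(np.cross(M[:,2],[0,0,-1])).round(1),'yaw',np.degrees(np.arctan2(M[1,0],M[0,0])).round(1),'to bolt',np.array([.415,.16,.19])-d)
```

```text
32.2 tcp [0.4527 0.0916 0.186 ] rack xy [-0.1183  0.0555] slant 11.0 w 0.0432
tooly [ 0.176  0.982 -0.065] q [ 0.54 -0.12 -0.89  2.02  0.07  1.06  1.02] F [ 1.2 -1.2 -1.5]
[[-0.97  0.18  0.19]
 [ 0.16  0.98 -0.1 ]
 [-0.2  -0.06 -0.98]]
coupling 0.85 [226.0, 276.0, 253.0, 289.0] [0.6325 0.0337 0.025 ]
bolt_a 0.87 [314.0, 34.0, 352.0, 137.0] [0.4136 0.1661 0.008 ]
bolt_a 0.68 [504.0, 116.0, 512.0, 143.0] [0.4833 0.3311 0.008 ]
bolt_a 0.58 [457.0, 191.0, 509.0, 236.0] [0.5793 0.321  0.008 ]
tilt fix deg [ 5.6 10.9  0. ] yaw 170.6 to bolt [-0.0377209   0.06838781  0.00403573]
```

The coupling is in its bin at (0.633, 0.034), the middle of the bin. On to the first bolt.

>>> arm_command(steps=[{"slide":[-0.015,0.025,0],"rot":[2,4,4],"grip":0.5},{"slide":[-0.015,0.025,0],"rot":[2,4,4],"grip":0.5},{"slide":[-0.008,0.021,-0.01],"rot":[1.6,2.9,2],"grip":0.5},{"slide":[0,0,-0.01],"rot":[0,0,0],"grip":0.5},{"slide":[0,0,0],"rot":[0,0,0],"grip":0.5},{"slide":[0,0,0],"rot":[0,0,0],"grip":0.5},{"slide":[0,0,0],"rot":[0,0,0],"grip":0.5},{"slide":[0,0,0],"rot":[0,0,0],"grip":0.5}])

```text
time: 33.35
ee_pos: [0.4164, 0.1616, 0.1648]
eef_rot: [-0.0, 1.0, 0.008, 0.005]
ft_force: [0.4, 0.4, 0.2]
width: 0.0435
grip_force: 0.0
```

```bash
cat >> h.py <<'E'
def bolt(p,i=0,z=.009):
    d=eyes.look_for('bolt_a',p);print([(np.round(x['bbox']).tolist(),round(x['conf'],2)) for x in d[:3]])
    x0,y0,x1,y1=[int(round(v)) for v in d[i]['bbox']];x0=max(x0-5,0);y0=max(y0-5,0);x1+=5;y1+=5
    c=p['pixels'][y0:y1,x0:x1];hsv=cv2.cvtColor(c,cv2.COLOR_RGB2HSV)
    n,l,sx,_=cv2.connectedComponentsWithStats((hsv[...,1]<60).astype(np.uint8));k=1+np.argmax(sx[1:,4])
    cn=max(cv2.findContours((l==k).astype(np.uint8),0,2)[0],key=cv2.contourArea)
    r=cv2.minAreaRect(cn);b=cv2.boxPoints(r)+[x0,y0]
    e=[np.linalg.norm(b[1]-b[0]),np.linalg.norm(b[2]-b[1])]
    A,B=((b[0]+b[3])/2,(b[1]+b[2])/2) if e[0]>e[1] else ((b[0]+b[1])/2,(b[2]+b[3])/2)
    A,B=ray(p,A,z),ray(p,B,z);v=B-A
    print('area',sx[k,4],'ends',A.round(4),B.round(4),'len',np.linalg.norm(v).round(4),'mid',((A+B)/2).round(4),'ang',np.degrees(np.arctan2(v[1],v[0])).round(1))
    return (A+B)/2
E
python3 - <<'E'
from h import *
s,M=st();p=shot('wrist','w9');m=bolt(p)
print('tilt fix deg',np.degrees(np.cross(M[:,2],[0,0,-1])).round(1),'yaw',np.degrees(np.arctan2(M[1,0],M[0,0])).round(1),'delta',(m-s['ee_pos']).round(4))
E
```

```text
33.35 tcp [0.4164 0.1616 0.1648] rack xy [-0.1559  0.1248] slant 0.6 w 0.0435
tooly [-0.     1.     0.017] q [ 0.48  0.02 -0.93  1.96  0.    1.16  1.12] F [0.4 0.4 0.2]
[([453.0, 226.0, 492.0, 241.0], 0.8), ([239.0, 122.0, 268.0, 215.0], 0.77)]
area 730 ends [0.4881 0.3784 0.009 ] [0.4884 0.427  0.009 ] len 0.0486 mid [0.4883 0.4027 0.009 ] ang 89.6
tilt fix deg [-1.   0.6  0. ] yaw -180.0 delta [ 0.0719  0.2411 -0.1558]
```

View pics/w9.png

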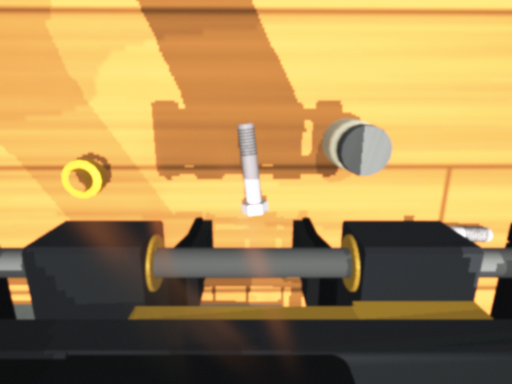

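The steel bolt runs from its tip at (246,124) to its head at (254,215). The tin stands right at (358,148) and the adaptor left at (82,178), both clear of the fingers. The other bolt shows at (475,234).

Run:
```python
from h import *
p=shot('wrist')
s=sensors.read_state();bolt(p,1)
A,B=ray(p,(246,125),.009),ray(p,(255,214),.009);v=B-A
print(A,B,np.linalg.norm(v),np.degrees(np.arctan2(v[1],v[0])),'mid-e',(A+B)/2-s['ee_pos'])
```

```text
[([240.0, 122.0, 267.0, 215.0], 0.93), ([450.0, 227.0, 490.0, 241.0], 0.64)]
area 781 ends [0.4873 0.3751 0.009 ] [0.4876 0.4269 0.009 ] len 0.0519 mid [0.4875 0.401  0.009 ] ang 89.6
[0.3689181 0.1589523 0.009    ] [0.46139061 0.16809431 0.009     ] 0.09292330835161591 5.646024941986265 mid-e [-0.00108735  0.00180634 -0.15564005]
```

>>> arm_command(steps=[{"slide":[0.003,0.002,-0.04],"rot":[-1,0.6,3],"grip":0.5},{"slide":[0,0,-0.045],"rot":[0,0,2.6],"grip":0.5},{"slide":[0,0,-0.045],"rot":[0,0,0],"grip":0.5},{"slide":[0,0,-0.02],"rot":[0,0,0],"grip":0.5},{"slide":[0,0,-0.0095],"rot":[0,0,0],"grip":0.4},{"slide":[0,0,0],"rot":[0,0,0],"grip":0},{"slide":[0,0,0],"rot":[0,0,0],"grip":0},{"slide":[0,0,0],"rot":[0,0,0],"grip":0}])

```text
time: 34.55
ee_pos: [0.4199, 0.1638, 0.0059]
eef_rot: [-0.049, 0.999, -0.0, 0.0]
ft_force: [-0.1, 0.3, 1.7]
width: 0.015
grip_force: 45.0
```

>>> arm_command(steps=[{"slide":[0,0,0],"rot":[0,0,0],"grip":0},{"slide":[0,0,0],"rot":[0,0,0],"grip":0},{"slide":[0,0,0.03],"rot":[0,0,0],"grip":0},{"slide":[0.005,-0.005,0.045],"rot":[0,0,-5],"grip":0},{"slide":[0.02,-0.005,0.045],"rot":[0,-7,-5],"grip":0},{"slide":[0.025,-0.005,0.045],"rot":[0,-7,-5],"grip":0},{"slide":[0.025,-0.005,0.02],"rot":[0,-7,-5],"grip":0},{"slide":[0.02,0,0],"rot":[0,-7,0],"grip":0}])

```text
time: 35.55
ee_pos: [0.5158, 0.1441, 0.1924]
eef_rot: [0.125, 0.962, 0.007, 0.244]
ft_force: [0.4, -0.7, -2.4]
width: 0.0149
grip_force: 45.0
```

Run:
```python
from plan import *
bo=np.c_[lin(-.045,.045,7),np.zeros(7),-.004*np.ones(7)]
fin(46,-15,[.06,.108,.065],.004,bo,.01,.016)
```

```text
35.55 tcp [0.5158 0.1441 0.1924] rack xy [-0.0562  0.1092] slant 28.1 w 0.0149
tooly [0.236 0.969 0.074] q [ 0.52 -0.17 -0.97  2.09  0.18  0.73  0.74] F [ 0.4 -0.7 -2.4]
model err mm [-0.1  0.   0. ]
T [ 0.12  0.42 -0.79  2.12  1.58  0.83 -0.5 ] err [0. 0.] tcp [0.6347 0.1401 0.0622]
[[40, 207, 142, 139], [18, 183, 126, 117], [5, 157, 104, 96], [3, 132, 80, 75], [0, 107, 57, 54], [0, 82, 38, 30], [6, 62, 21, 9], [10, 43, 3, 2], [20, 26, 17, 16]]
{"slide": [0.012, -0.025, -0.022] , "rot": [-3.3, 0.0, -2.8] }  -> [0.528 0.119 0.17 ]
{"slide": [0.017, -0.018, -0.021] , "rot": [-3.1, -1.4, -2.0] }  -> [0.545 0.101 0.149]
{"slide": [0.022, -0.009, -0.021] , "rot": [-2.5, -2.6, -1.0] }  -> [0.567 0.092 0.128]
{"slide": [0.024, 0.003, -0.021] , "rot": [-1.6, -3.5, 0.1] }  -> [0.591 0.095 0.107]
{"slide": [0.024, 0.016, -0.022] , "rot": [-0.4, -4.1, 1.3] }  -> [0.614 0.111 0.086]
{"slide": [0.02, 0.029, -0.023] , "rot": [1.1, -4.3, 2.6] }  -> [0.635 0.14  0.062]
```

Bolt held. I'm going in, with the forward motion delayed until the hand is more slanted.

>>> arm_command(steps=[{"slide":[-0.004,-0.024,-0.022],"rot":[-3.3,0,-2.8],"grip":0},{"slide":[0.002,-0.018,-0.02],"rot":[-3.1,-1.4,-2.0],"grip":0},{"slide":[0.012,-0.009,-0.018],"rot":[-2.5,-2.6,-1.0],"grip":0},{"slide":[0.02,0.003,-0.014],"rot":[-1.6,-3.5,0.1],"grip":0},{"slide":[0.025,0.016,-0.012],"rot":[-0.4,-4.1,1.3],"grip":0},{"slide":[0.022,0.028,-0.008],"rot":[1.1,-4.3,2.6],"grip":0},{"slide":[0.017,0,-0.003],"rot":[0,0,0],"grip":0},{"slide":[0,0,0],"rot":[0,0,0],"grip":0}])

```text
time: 36.55
ee_pos: [0.6074, 0.1395, 0.0927]
eef_rot: [0.129, 0.914, -0.055, 0.381]
ft_force: [-0.1, -0.3, -1.8]
width: 0.0149
grip_force: 45.0
```

Run:
```python
from plan import *
bo=np.c_[lin(-.045,.045,7),np.zeros(7),-.004*np.ones(7)]
fin(46,-15,[.06,.108,.065],.004,bo,.01,.016,dj=(0,)*7)
```

```text
36.55 tcp [0.6074 0.1395 0.0927] rack xy [0.0355 0.1061] slant 44.1 w 0.0149
tooly [ 0.278  0.961 -0.002] q [ 0.35  0.39 -1.06  2.15  1.51  0.9  -0.42] F [-0.1 -0.3 -1.8]
model err mm [-0.1  0.1 -0. ]
T [ 0.29  0.5  -0.98  2.12  1.64  0.93 -0.48] err [0. 0.] tcp [0.6347 0.1401 0.0622]
[[22, 64, 24, 8], [19, 60, 24, 5], [17, 55, 22, 3], [16, 50, 21, 2], [17, 45, 21, 3], [19, 41, 21, 6], [19, 36, 18, 9], [18, 31, 17, 12], [20, 26, 17, 16]]
{"slide": [0.027, 0.001, -0.03] , "rot": [-0.1, -0.7, 0.1] }  -> [0.635 0.14  0.062]
```

>>> arm_command(steps=[{"slide":[0.013,0,-0.015],"rot":[0,0,0],"grip":0},{"slide":[0.013,0,-0.017],"rot":[0,0,0],"grip":0},{"slide":[0,0,0],"rot":[0,0,0],"grip":0.4},{"slide":[0,0,0],"rot":[0,0,0],"grip":0.4},{"slide":[0,0,0],"rot":[0,0,0],"grip":0.4},{"slide":[-0.008,0.002,0.008],"rot":[0,0,0],"grip":0.4},{"slide":[-0.012,0.003,0.013],"rot":[0,0,0],"grip":0.4},{"slide":[-0.014,0.004,0.018],"rot":[0,0,0],"grip":0.4}])

```text
time: 37.55
ee_pos: [0.5984, 0.1488, 0.1012]
eef_rot: [0.129, 0.914, -0.055, 0.382]
ft_force: [0.3, 0.1, 0.7]
width: 0.0348
grip_force: 0.0
```

>>> arm_command(steps=[{"slide":[-0.02,0,0.02],"rot":[-1,4,-2],"grip":0.5},{"slide":[-0.025,0,0.02],"rot":[0,6,-2],"grip":0.5},{"slide":[-0.03,0.01,0.02],"rot":[1,8,-1],"grip":0.5},{"slide":[-0.03,0.02,0.02],"rot":[2,9,0],"grip":0.5},{"slide":[-0.02,0.04,0.015],"rot":[2,9,0],"grip":0.5},{"slide":[0,0.045,0],"rot":[2,6,-4],"grip":0.5},{"slide":[0,0.045,0],"rot":[0,0,-9.5],"grip":0.5},{"slide":[0,0.045,0],"rot":[0,0,-9.5],"grip":0.5}])

```text
time: 38.55
ee_pos: [0.4737, 0.3554, 0.196]
eef_rot: [0.34, 0.937, -0.076, 0.003]
ft_force: [0.2, -0.5, 0.9]
width: 0.0436
grip_force: 0.0
```

Run:
```python
from h import *
s,M=st()
print('tilt fix deg',np.degrees(np.cross(M[:,2],[0,0,-1])).round(1),'yaw',np.degrees(np.arctan2(M[1,0],M[0,0])).round(1))
p=shot('wrist','w10');locate(p,'bolt_a',.015);p=shot('side','s10');locate(p,'bolt_a',.015);locate(p,'coupling',.02);locate(p,'elbow',.02)
```

```text
38.55 tcp [0.4737 0.3554 0.196 ] rack xy [-0.1021  0.3196] slant -2.6 w 0.0436
tooly [ 0.638  0.757 -0.141] q [-0.02  0.61 -1.09  1.43  0.56  1.58 -0.24] F [ 0.2 -0.5  0.9]
tilt fix deg [ 8.3 -2.6  0. ] yaw 140.4
bolt_a 0.62 [287.0, 278.0, 307.0, 297.0] [0.6149 0.2761 0.015 ]
bolt_a 0.5 [205.0, 176.0, 220.0, 196.0] [0.4911 0.3628 0.015 ]
coupling 0.38 [264.0, 218.0, 277.0, 225.0] [0.6154 0.0612 0.02  ]
elbow 0.53 [279.0, 234.0, 294.0, 247.0] [ 0.6242 -0.055   0.02  ]
elbow 0.5 [245.0, 134.0, 333.0, 260.0] [0.7383 0.1757 0.02  ]
```

>>> arm_command(steps=[{"slide":[0.004,0.003,-0.01],"rot":[3,-1,-9],"grip":0.5},{"slide":[0,0.003,-0.01],"rot":[3,-1,-9],"grip":0.5},{"slide":[0,0,0],"rot":[2.3,-0.6,-9],"grip":0.5},{"slide":[0,0,0],"rot":[0,0,-10],"grip":0.5},{"slide":[0,0,0],"rot":[0,0,-10],"grip":0.5},{"slide":[0,0,0],"rot":[0,0,0],"grip":0.5},{"slide":[0,0,0],"rot":[0,0,0],"grip":0.5},{"slide":[0,0,0],"rot":[0,0,0],"grip":0.5}])

```text
time: 39.85
ee_pos: [0.4785, 0.3592, 0.1755]
eef_rot: [0.684, 0.729, 0.002, -0.016]
ft_force: [-0.3, 0.2, 0.7]
width: 0.0438
grip_force: 0.0
```

Run:
```python
from h import *
s,M=st();p=shot('wrist','w11');m=bolt(p)
print('tilt fix deg',np.degrees(np.cross(M[:,2],[0,0,-1])).round(1),'yaw',np.degrees(np.arctan2(M[1,0],M[0,0])).round(1),'delta',(m-s['ee_pos']).round(4))
c=eyes.look_for('bolt_a',p)[0]['bbox'];print(p['pixels'][int(c[1]+c[3])//2,int(c[0]+c[2])//2])
```

```text
39.85 tcp [0.4785 0.3592 0.1755] rack xy [-0.0973  0.3236] slant -1.2 w 0.0438
tooly [ 0.998  0.063 -0.019] q [ 0.06  0.49 -1.01  1.56  0.39  1.32 -0.93] F [-0.3  0.2  0.7]
[([325.0, 197.0, 356.0, 225.0], 0.91), ([245.0, 118.0, 275.0, 202.0], 0.76)]
area 117 ends [0.579  0.3108 0.009 ] [0.5963 0.312  0.009 ] len 0.0173 mid [0.5876 0.3114 0.009 ] ang 4.0
tilt fix deg [-1.4 -1.2 -0. ] yaw 93.6 delta [ 0.1091 -0.0478 -0.1665]
[252 165 198]
```

Detection 0 is the pink look-alike (its colour reads pink), so ours is detection 1.

Run:
```python
from h import *
s=sensors.read_state();p=shot('wrist')
d=eyes.look_for('bolt_a',p);i=min(range(len(d)),key=lambda k:abs(d[k]['bbox'][0]-245))
hsv=cv2.cvtColor(p['pixels'],cv2.COLOR_RGB2HSV)[105:222,225:290]
m=(hsv[...,1]<60).astype(np.uint8);n,l,sx,_=cv2.connectedComponentsWithStats(m)
k=1+np.argmax(sx[1:,4]);ys,xs=np.nonzero(l==k);ys+=105;xs+=225
b=d[i]['bbox'];print(np.round(b),'mask',xs.min(),xs.max(),ys.min(),ys.max(),len(xs))
mm=[(r,xs[ys==r].min(),xs[ys==r].max()) for r in range(ys.min(),ys.max()+1,8)];print(mm)
print(p['pixels'][160,int((b[0]+b[2])/2)])
v0,v1=b[1]+1,b[3]-1
f=np.polyfit([r[0] for r in mm],[(r[1]+r[2])/2 for r in mm],1)
A,B=ray(p,(np.polyval(f,v0),v0),.009),ray(p,(np.polyval(f,v1),v1),.009);v=A-B
print(A,B,np.linalg.norm(v),np.degrees(np.arctan2(v[1],v[0])),'mid-e',(A+B)/2-s['ee_pos'])
```

```text
[246. 117. 274. 206.] mask 245 274 117 206 1403
[(117, np.int64(262), np.int64(268)), (125, np.int64(259), np.int64(273)), (133, np.int64(258), np.int64(272)), (141, np.int64(257), np.int64(271)), (149, np.int64(256), np.int64(270)), (157, np.int64(255), np.int64(269)), (165, np.int64(254), np.int64(269)), (173, np.int64(254), np.int64(267)), (181, np.int64(253), np.int64(266)), (189, np.int64(252), np.int64(265)), (197, np.int64(246), np.int64(270)), (205, np.int64(253), np.int64(266))]
[186 177 179]
[0.48541379 0.41989805 0.009     ] [0.48356705 0.32816719 0.009     ] 0.09174944601987442 88.84666934029804 mid-e [ 0.00604728  0.01451387 -0.16639271]
```

>>> arm_command(steps=[{"slide":[0.003,0.006,-0.04],"rot":[-0.7,-0.6,-2.4],"grip":0.5},{"slide":[0.003,0.005,-0.05],"rot":[-0.7,-0.6,-2.4],"grip":0.5},{"slide":[0,0,-0.045],"rot":[0,0,0],"grip":0.5},{"slide":[0,0,-0.024],"rot":[0,0,0],"grip":0.5},{"slide":[0,0,-0.0105],"rot":[0,0,0],"grip":0.4},{"slide":[0,0,0],"rot":[0,0,0],"grip":0},{"slide":[0,0,0],"rot":[0,0,0],"grip":0},{"slide":[0,0,0],"rot":[0,0,0],"grip":0}])

```text
time: 41.1
ee_pos: [0.485, 0.3711, 0.0073]
eef_rot: [0.715, 0.699, 0.002, 0.0]
ft_force: [-1.5, -0.8, 4.0]
width: 0.0148
grip_force: 44.9
```

>>> arm_command(steps=[{"slide":[0,0,0],"rot":[0,0,0],"grip":0},{"slide":[0,0,0],"rot":[0,0,0],"grip":0},{"slide":[0,0,0.03],"rot":[0,0,0],"grip":0},{"slide":[0,-0.01,0.055],"rot":[0,0,4],"grip":0},{"slide":[0,-0.03,0.055],"rot":[0,0,9.5],"grip":0},{"slide":[-0.005,-0.035,0.045],"rot":[0,0,9.5],"grip":0},{"slide":[-0.005,-0.035,0.0],"rot":[0,0,9.5],"grip":0},{"slide":[-0.005,-0.035,0],"rot":[0,0,9.5],"grip":0}])

```text
time: 42.1
ee_pos: [0.4694, 0.2244, 0.1913]
eef_rot: [0.415, 0.91, 0.001, 0.0]
ft_force: [1.1, -1.5, -1.8]
width: 0.0146
grip_force: 44.9
```

Run:
```python
from h import *
s,M=st();print('tilt fix deg',np.degrees(np.cross(M[:,2],[0,0,-1])).round(1),'yaw',np.degrees(np.arctan2(M[1,0],M[0,0])).round(1))
```

```text
42.1 tcp [0.4694 0.2244 0.1913] rack xy [-0.104   0.1886] slant 0.1 w 0.0146
tooly [0.755 0.656 0.002] q [ 0.51  0.34 -1.23  1.73  0.33  1.3  -0.07] F [ 1.1 -1.5 -1.8]
tilt fix deg [-0.1  0.1  0. ] yaw 131.0
```

>>> arm_command(steps=[{"slide":[0,-0.02,0],"rot":[0,0,9.5],"grip":0},{"slide":[0,-0.02,0],"rot":[0,0,9.5],"grip":0},{"slide":[0,-0.02,0],"rot":[0,0,9.5],"grip":0},{"slide":[0.005,-0.02,0],"rot":[-1.3,-4.7,4.5],"grip":0},{"slide":[0.01,0,0],"rot":[-2.2,-7.6,0],"grip":0},{"slide":[0.015,0,0],"rot":[-2.2,-7.6,0],"grip":0},{"slide":[0.016,0,0],"rot":[-2.2,-7.6,0],"grip":0},{"slide":[0,0,0],"rot":[0,0,0],"grip":0}])

```text
time: 43.1
ee_pos: [0.5129, 0.1458, 0.1903]
eef_rot: [0.136, 0.961, -0.033, 0.239]
ft_force: [-0.7, -1.7, -2.1]
width: 0.0146
grip_force: 44.9
```

Run:
```python
from plan import *
from h import shot,locate
p=shot('wrist','w12');locate(p,'bolt_a',.015)
bo=np.c_[lin(-.045,.045,7),np.zeros(7),-.004*np.ones(7)]
fin(46,-15,[.06,.108,.075],.004,bo,.01,.016)
```

```text
bolt_a 0.98 [268.0, 162.0, 282.0, 218.0] [0.647  0.1378 0.015 ]
bolt_a 0.68 [383.0, 72.0, 469.0, 155.0] [0.5861 0.3078 0.015 ]
bolt_a 0.56 [237.0, 145.0, 271.0, 304.0] [0.7035 0.0949 0.015 ]
43.2 tcp [0.5137 0.1458 0.1908] rack xy [-0.0583  0.1108] slant 26.9 w 0.0147
tooly [0.278 0.961 0.006] q [ 0.96 -0.26 -1.37  2.05  0.08  0.77  0.79] F [ 0.6  0.2 -1.2]
model err mm [-0.1  0.  -0. ]
T [ 0.31  0.48 -1.    2.11  1.62  0.92 -0.46] err [0. 0.] tcp [0.6347 0.1401 0.0722]
[[36, 202, 140, 139], [22, 191, 139, 130], [8, 175, 123, 118], [0, 154, 104, 102], [0, 131, 81, 80], [0, 104, 57, 54], [0, 77, 36, 26], [1, 56, 8, 12], [13, 36, 17, 16]]
{"slide": [0.006, -0.025, -0.004] , "rot": [-1.8, -0.5, -2.0] }  -> [0.52  0.121 0.187]
{"slide": [0.013, -0.02, -0.009] , "rot": [-1.8, -1.3, -1.5] }  -> [0.533 0.101 0.178]
{"slide": [0.018, -0.013, -0.013] , "rot": [-1.7, -2.0, -0.9] }  -> [0.55  0.088 0.165]
{"slide": [0.022, -0.004, -0.017] , "rot": [-1.4, -2.7, -0.1] }  -> [0.572 0.083 0.148]
{"slide": [0.023, 0.007, -0.021] , "rot": [-0.8, -3.2, 0.8] }  -> [0.595 0.09  0.126]
{"slide": [0.022, 0.019, -0.025] , "rot": [0.0, -3.6, 1.8] }  -> [0.617 0.109 0.101]
{"slide": [0.017, 0.032, -0.029] , "rot": [1.0, -3.7, 2.9] }  -> [0.635 0.14  0.072]
```

Bolt one shows inside its bin at (0.647, 0.138). Taking the second one in the same way.

>>> arm_command(steps=[{"slide":[-0.004,-0.024,-0.022],"rot":[-2.7,0,-2.6],"grip":0},{"slide":[0.002,-0.018,-0.02],"rot":[-2.5,-1.5,-1.8],"grip":0},{"slide":[0.012,-0.009,-0.018],"rot":[-2.0,-2.8,-0.8],"grip":0},{"slide":[0.02,0.003,-0.014],"rot":[-1.2,-3.8,0.6],"grip":0},{"slide":[0.025,0.016,-0.012],"rot":[0,-4.4,2.0],"grip":0},{"slide":[0.022,0.028,-0.008],"rot":[1.5,-4.6,3.0],"grip":0},{"slide":[0.017,0,0],"rot":[0,0,0],"grip":0},{"slide":[0,0,0],"rot":[0,0,0],"grip":0}])

```text
time: 44.2
ee_pos: [0.5958, 0.146, 0.109]
eef_rot: [0.131, 0.922, -0.052, 0.361]
ft_force: [-0.5, 0.3, -1.6]
width: 0.0149
grip_force: 44.9
```

Run:
```python
from plan import *
bo=np.c_[lin(-.045,.045,7),np.zeros(7),-.004*np.ones(7)]
fin(46,-15,[.06,.108,.073],.004,bo,.01,.016,dj=(0,)*7)
```

```text
44.2 tcp [0.5958 0.146  0.109 ] rack xy [0.0238 0.1125] slant 41.6 w 0.0149
tooly [ 0.279  0.96  -0.002] q [ 0.46  0.38 -1.18  2.13  1.4   0.92 -0.31] F [-0.5  0.3 -1.6]
model err mm [-0.   0.1 -0. ]
T [ 0.36  0.53 -1.06  2.11  1.65  0.96 -0.45] err [0. 0.] tcp [0.6347 0.1401 0.0702]
[[16, 87, 29, 28], [15, 80, 25, 22], [15, 74, 22, 17], [15, 67, 21, 13], [11, 61, 22, 9], [9, 54, 22, 7], [11, 47, 22, 8], [15, 41, 19, 11], [14, 34, 17, 16]]
{"slide": [0.039, -0.006, -0.039] , "rot": [-0.8, -3.2, 0.2] }  -> [0.635 0.14  0.07 ]
```

>>> arm_command(steps=[{"slide":[0.012,-0.003,-0.014],"rot":[-0.4,-1.6,0.1],"grip":0},{"slide":[0.013,-0.003,-0.014],"rot":[-0.4,-1.6,0.1],"grip":0},{"slide":[0.013,0,-0.011],"rot":[0,0,0],"grip":0},{"slide":[0,0,0],"rot":[0,0,0],"grip":0.4},{"slide":[0,0,0],"rot":[0,0,0],"grip":0.4},{"slide":[0,0,0],"rot":[0,0,0],"grip":0.4},{"slide":[-0.008,0.002,0.008],"rot":[0,0,0],"grip":0.4},{"slide":[-0.012,0.003,0.013],"rot":[0,0,0],"grip":0.4}])

```text
time: 45.2
ee_pos: [0.6124, 0.1455, 0.0933]
eef_rot: [0.126, 0.911, -0.055, 0.389]
ft_force: [-0.9, 0.4, -0.5]
width: 0.0344
grip_force: 0.0
```

>>> arm_command(steps=[{"slide":[-0.014,0.004,0.018],"rot":[0,0,0],"grip":0.4},{"slide":[-0.02,0,0.02],"rot":[-1,4,-2],"grip":0.4},{"slide":[-0.025,0,0.02],"rot":[0,6,-2],"grip":0.4},{"slide":[-0.03,-0.01,0.02],"rot":[1,8,-1],"grip":0.4},{"slide":[-0.025,-0.02,0.02],"rot":[2,6,0],"grip":0.4},{"slide":[0,-0.02,0.015],"rot":[0,0,0],"grip":0.4},{"slide":[0,-0.02,0],"rot":[0,0,0],"grip":0.4},{"slide":[0,0,0],"rot":[0,0,0],"grip":0.4}])

```text
time: 46.2
ee_pos: [0.5037, 0.0799, 0.202]
eef_rot: [0.155, 0.964, -0.09, 0.199]
ft_force: [0.3, 0.6, -0.4]
width: 0.0347
grip_force: 0.0
```

Run:
```python
from h import *
s,M=st()
p=shot('wrist')
for n,z in (('bolt_a',.015),('coupling',.025),('elbow',.02)): locate(p,n,z)
q=shot('top')
a=cv2.resize(cv2.cvtColor(p['pixels'],cv2.COLOR_RGB2BGR),(500,375));b=cv2.resize(cv2.cvtColor(q['pixels'],cv2.COLOR_RGB2BGR)[110:260,180:380],(300,225),interpolation=cv2.INTER_CUBIC)
t=shot('side');c=cv2.resize(cv2.cvtColor(t['pixels'],cv2.COLOR_RGB2BGR)[120:320,170:370],(300,300),interpolation=cv2.INTER_CUBIC)
o=np.zeros((525,800,3),np.uint8);o[:375,:500]=a;o[:225,500:]=b;o[225:,500:]=c
cv2.imwrite('pics/end.png',o)
```

```text
46.2 tcp [0.5037 0.0799 0.202 ] rack xy [-0.0671  0.0447] slant 21.5 w 0.0347
tooly [ 0.334  0.936 -0.112] q [ 0.93 -0.17 -1.3   2.01  0.24  0.94  0.74] F [ 0.3  0.6 -0.4]
bolt_a 0.76 [347.0, 160.0, 366.0, 221.0] [0.646  0.1403 0.015 ]
bolt_a 0.66 [339.0, 163.0, 352.0, 217.0] [0.6424 0.1289 0.015 ]
bolt_a 0.52 [421.0, 186.0, 493.0, 320.0] [0.7867 0.2518 0.015 ]
coupling 0.77 [251.0, 175.0, 284.0, 213.0] [0.6172 0.0389 0.025 ]
coupling 0.56 [144.0, 193.0, 206.0, 237.0] [ 0.6223 -0.0936  0.025 ]
elbow 0.58 [145.0, 192.0, 207.0, 237.0] [ 0.6257 -0.0961  0.02  ]
```

View pics/end.png

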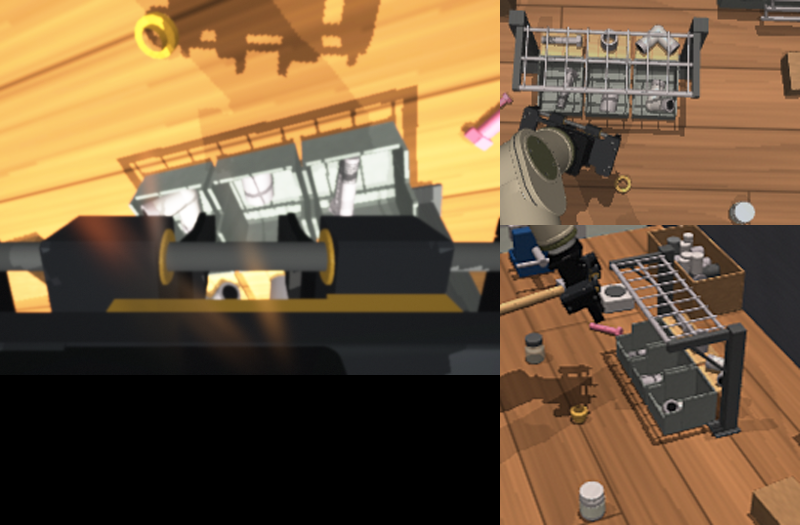

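The final picture shows the elbow in the right bin at (655,100) top view and (672,408) side view. The coupling is in the middle bin at (260,185), and both bolts lie side by side in the left bin at (345,185). The bystanders I can see are standing and the hand is clear, so I'm handing in.

```bash
python3 -c "
from bench import order
print(order.close_job())"
```

```text
the job is handed in; nothing more can be done
None
```

The job is handed in at about 46 s of the 70 s limit: both bolts, the coupling and the elbow each lie in their own stock bin, though the elbow slipped out onto the bench once and had to be put in again; I saw nothing else disturbed, but the last picture did not show the whole bench.

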